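# Grease the tackle box latch

### The arm

A 6-joint arm with a two-finger parallel gripper is mounted at the origin on the work surface. World frame = base frame: x ahead of the robot, y to its left, z up, the work surface at z = 0. Lengths are in m, angles in rad, forces in N, time in s.
With the tool pointing down it reaches from about 0.225 to 0.875 m from the base axis. Payload 3.4 kg.
Tool frame: the origin (TCP) lies midway between the tips of the shut fingers; the grasp point (between the pads) lies behind it (manip.grip_point_offset is the z of the grasp point in the tool frame, in m); z points along the fingers, x is the direction in which the jaws open and shut, and the axes are right-handed (so a half turn about z gives the same grasp; the last joint's range is limited). The gripper opens to 85 mm and grips with 20 to 120 N. Pads are 22 mm wide; open, the fingers measure 114 mm over their backs; the gripper's body (76 mm by 85 mm) begins 54 mm behind the grasp point. The pads swing forward as they close: fully open they stand 13 mm farther back than shut.
Start: joints at [-1.379, 0.276, 1.505, -0, 1.361, -0.121], TCP at [0.177, -0.547, 0.231] pointing down, gripper open.
Joint ranges: [-2.89, 2.89], [-0.75, 2.08], [0.22, 2.7], [-1.18, 4.32], [0.11, 2.71], [-2.7, 2.7]. Speed limits (rad/s): [2.57, 2.57, 3.14, 3.14, 3.14, 3.14].

### API

Orientations are given as a unit quaternion [w, x, y, z].
In Python, from rig import manip, eyes, recognise, regions_of, mark_of gives the robot as it stands.
- The arm moves only by the shell command python3 -m inch 'ROWS' [FORCE]. ROWS is JSON, a list of rows, each a list of 5 numbers: the gripper command: -1 is shut, 1 is fully open, values between are in proportion, then the shift along the tool's x, y, z in mm, then the turn about the tool's z in degrees. A call has 1 to 20 rows; each row shifts and turns the pose as measured when the row begins, along the tool's axes as they then stand; what a row does not reach is not made up. A row lasts 1/12 s, in which the tool goes at most 41.7 mm and 7.16 degrees, less where a joint would pass 70% of its speed; a pose out of reach is approached as far as the arm can. A call with a gripper value outside its range is refused whole. The fingers move at their own pace and stop on an object; FORCE is the grip in N (left out, the last holds). Time passes only in rows, so rows that do not move let the fingers close. It gives the time, the measured TCP pose, the force and the opening at its end, in the units of the state.
- manip.get_state(): the state, without advancing time (a new reading comes with each control period).
- eyes.get_image(name): name is "scene" or "side" or "wrist"; returns a dict with "frame" (400x640x3 uint8, red, green, blue), "K" (3x3 intrinsics, pixels), "rvec" (rotation vector, rad) and "tvec" (3), from world to camera coordinates, as OpenCV has them; the wrist camera has in their place "mount" (4x4, takes a point from camera to tool coordinates, whose origin is the TCP and whose axes are the tool frame's). Camera axes: x right, y down, z forward; pixel columns grow to the right and rows downward; lengths in m; the calibration is good to about 2 mm. The wrist camera is an equidistant fisheye: a pixel r from the principal point sees the ray r / f radians off the axis. A picture is of the moment at which its call begins: read the wrist's pose just before it. There is no depth.
- manip.sign_off(): hands the job in, once; it reports no verdict.
Trained networks look in a picture, given as the dict that the camera call returned (one of the last four; its "shot" number tells which), for a name from the list of things; names that differ only in an ending like _2 or _b are one class to them, and where a whole thing is asked for, a point or a joint stands for the part that bears it (a point fixed in the world has none). Each returns a list of dicts, best first, with "confidence" (0 to 1); they miss things now and then, are a little off and sometimes report something else, mostly with a low value. They report only what shows in the picture. A call takes as long as a camera call. They do not tell look-alikes from the thing itself.
- recognise(picture, target): "bbox" ([left, top, width, height] in pixels, round what is visible of it).
- regions_of(picture, target): "mask" (400x640 bool, what is visible of it) and "bbox" ([left, top, width, height] in pixels, round what is visible of it).
- mark_of(picture, target): "point" ([row, column] in pixels: a listed point, or the origin of a listed thing).
The state is a dict: "clock": time; "qpos": joint angles; "qd": joint speeds; "effort": joint torques, N m; "position": TCP position; "ee_rot": TCP orientation; "contact_force": force on the tool from outside, world axes, zero at the start; "moment": the same for the moment, N m; "width": finger opening in m.
Only numpy, scipy, OpenCV 4.12 (cv2) and the standard library are available. Lean on these libraries where they do the work, as an engineer would, in place of code of your own. Each camera call takes 0.05 s, during which the arm holds its last target.

### The job

Grease the latch of the orange tackle box: take the bent-neck brush from its blue stand, dip its bristles deep into the small open green grease pot, nearly to the pot's floor, then press the bristle tip gently on the middle of the steel latch pin on top of the box. Finally lay the brush back in both forks of its stand, bristles hanging down, the middle of its handle midway between the forks, and let go. Do not tip or push the pot, and leave everything else on the shelf where it is.

Things in the scene. Friction and masses are not known exactly. Their poses are not given: they have to be found in the camera images.
- brush: bent-neck brush. Origin: centre of the straight square wooden handle, 150 mm long (along the body's x) and 16 x 16 mm in section, lying level at the start; body z points up. From the handle's +x end a steel neck runs out and bends straight down, ending in pale bristles; the bristle tip is 105 mm from the origin along +x and 110 mm below it. Mass about 90 g; grip the handle near its centre
- brush_tip (a point): centre of the lower end of the brush's bristles, a round tuft 15 mm across and 34 mm long. The tuft is springy: it gives straight upward along the handle's z by up to 15 mm, at about 0.15 N per mm, and springs back
- stand: blue brush stand with a dark base of 130 x 70 x 12 mm, firmly fixed; origin at the centre of the underside, x along the brush handle it carries. Two upright forks, 8 mm thick, stand at x = -50 and +50 mm; the handle's underside rests in them at 122 mm height. Each fork opens upward: 22 mm wide at the bottom, about 52 mm wide at its top, 154 mm high
- stand_seat (a point): where the centre of the brush handle belongs: midway between the two forks, 130 mm above the stand's underside
- pot: small green open round pot, loose, standing upright; outer diameter 56 mm, inner diameter 48 mm, height 48 mm, floor 6 mm thick, about 250 g; origin at the centre of the underside
- pot_in (a point): centre of the pot's inner floor, 42 mm below its rim
- pot_rim (a point): centre of the pot's mouth, at rim height
- tackle_box: closed orange tackle box, firmly fixed, 150 mm (its x) x 230 mm (its y) x 130 mm high; origin at the centre of the underside; its front with the latch faces its -x. A black carrying handle lies folded on the far half of the top, reaching 139 mm high
- latch: fixed latch at the front edge of the box's top: black flap hanging down the front, black plate, and a bare steel pin 50 mm long, 12 mm thick, lying along the box's y on the top; origin 1 mm above the box's top under the pin's middle, 60 mm in front of the box's centre
- latch_pin (a point): middle of the top of the steel latch pin, 141 mm above the shelf
- shuttle_a: shuttlecock standing cork up, 85 mm high, 67 mm across the foot; bystander, origin under its centre
- shuttle_b: another such shuttlecock; bystander
- grip_ring: blue silicone grip ring lying flat, 76 mm across, 20 mm high; bystander, origin under its centre
- bowl: white ceramic bowl, 140 mm across, 55 mm high; bystander, origin under its centre
- drink_bottle: steel drink bottle with a black flip-top lid, 72 mm across, 217 mm high; bystander, origin under its centre
Mind the look-alikes: they are no part of the job. Of the things that look like the brush, the middle-sized one is meant.

How it is judged:
By the outcome, as a careful person would: the job done as asked, in the order asked, and still so for the second after the job is handed in, with the robot touching nothing.
It also fails if it takes over 64 s, if anything falls off the work surface, if the arm or the gripper's body presses on something with over 40 N, if the wrist force passes 120 N, or if a joint passes its speed limit or range.

## Working session

There is one attempt and no reset: what is moved stays moved. The work goes in short steps, Python scripts to look and compute and a shell command to move; the robot and the scene stay as the last step left them, time stands still between calls to the robot, and variables do not carry over. Pictures are saved under pics/ and viewed, and the job is handed in when it is done.

```bash
ls; mkdir -p pics
python3 - <<'E'
from rig import manip, eyes
import cv2
print(manip.get_state(), manip.grip_point_offset)
for n in ["scene","side","wrist"]:
    p=eyes.get_image(n); cv2.imwrite(f"pics/a_{n}.png",p["frame"][:,:,::-1]); print(n,p["shot"],p["K"].tolist(),p.get("rvec"),p.get("tvec"),p.get("mount"))
E
```

```text
pics
{'clock': 0.0, 'qpos': array([-1.37898719e+00,  2.76616409e-01,  1.50616874e+00,  1.17207886e-05,
        1.36067919e+00, -1.21017963e-01]), 'qd': array([-0.0004248 ,  0.00017698, -0.00109081,  0.00154606,  0.00053884,
       -0.00017059]), 'effort': array([-5.56983468e-04, -4.16769683e+01, -2.45803249e+01, -1.65420365e-04,
        1.12573474e-02, -1.82253125e-06]), 'position': array([ 0.17684207, -0.54656643,  0.23041331]), 'ee_rot': array([-6.42100408e-04,  8.08624224e-01, -5.88324730e-01, -6.80837093e-04]), 'contact_force': array([-0.39195956,  0.69146199, -0.72504754]), 'moment': array([-0.03237012, -0.03217646, -0.04599391]), 'width': 0.08546012531476174} -0.0187
scene 1 [[402.8690030029334, 0.0, 324.61929436870906], [0.0, 402.8690030029334, 197.9167523985335], [0.0, 0.0, 1.0]] [ 2.12605978  1.16148017 -0.47044815] [-0.26161491 -0.23192218  1.67731886] None
side 2 [[377.9447778056161, 0.0, 326.1507365997499], [0.0, 377.9447778056161, 196.5683688982941], [0.0, 0.0, 1.0]] [ 0.76821381 -2.61581593  1.07856452] [0.4008554  0.25496206 0.96325273] None
wrist 3 [[309.70691628693146, 0.0, 320.6411136860603], [0.0, 309.70691628693146, 200.23757700863266], [0.0, 0.0, 1.0]] None None [[ 9.99999962e-01 -1.79063473e-04  2.08312811e-04  5.89675481e-04]
 [ 1.07647626e-04  9.53135026e-01  3.02545222e-01 -7.85168547e-02]
 [-2.52725035e-04 -3.02545188e-01  9.53135009e-01 -1.42198113e-01]
 [ 0.00000000e+00  0.00000000e+00  0.00000000e+00  1.00000000e+00]]
```

View pics/a_scene.png

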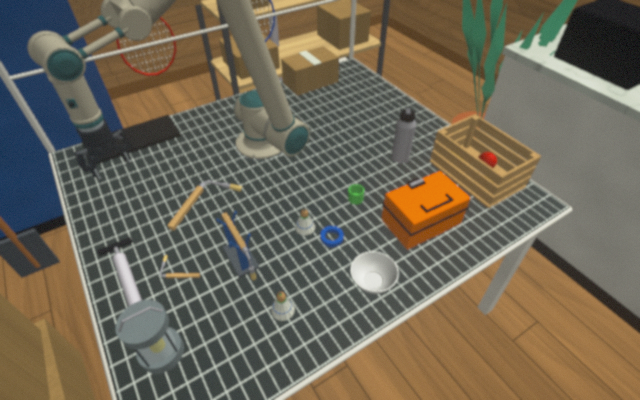

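View pics/a_side.png

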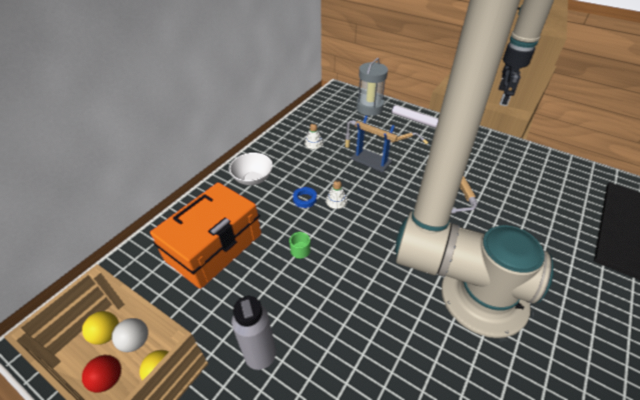

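View pics/a_wrist.png

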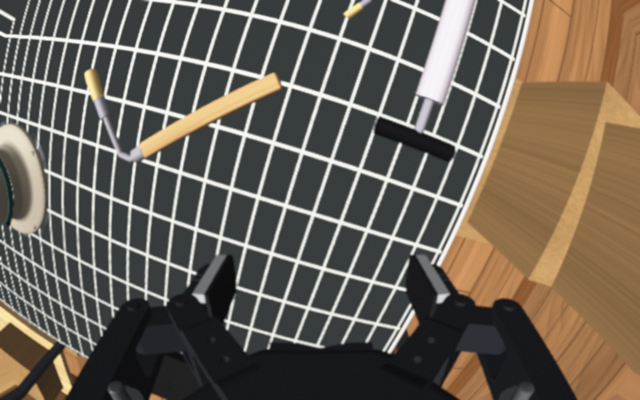

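The scene view shows the stand with its brush near (237,240), the pot at (356,193), and the box at (427,208). The large look-alike is at (195,200) and the small one at (180,273). The side view shows the stand at (372,145), the pot at (300,245), and the latch at (222,235).

```bash
cat > h.py <<'E'
import numpy as np, cv2
from scipy.optimize import least_squares
from scipy.spatial.transform import Rotation as R
from rig import manip, eyes, recognise, regions_of, mark_of
def P(pic):
    Rm=cv2.Rodrigues(np.array(pic["rvec"],float))[0]; return Rm,np.array(pic["tvec"],float).reshape(3)
def ray(pic,rc,st=None):
    v,u=rc; K=pic["K"]; K=np.array(K)
    x=(u-K[0,2])/K[0,0]; y=(v-K[1,2])/K[1,1]
    if "mount" in pic and pic["mount"] is not None:
        r=np.hypot(x,y); d=np.array([0,0,1.]) if r<1e-9 else np.array([x/r*np.sin(r),y/r*np.sin(r),np.cos(r)])
        M=np.array(pic["mount"]); q=st["ee_rot"]; Rt=R.from_quat([q[1],q[2],q[3],q[0]]).as_matrix()
        return Rt@M[:3,3]+st["position"], Rt@M[:3,:3]@d
    Rm,t=P(pic); d=Rm.T@np.array([x,y,1.]); return -Rm.T@t, d/np.linalg.norm(d)
def tri(rays):
    A=0;b=0
    for o,d in rays:
        d=d/np.linalg.norm(d); M=np.eye(3)-np.outer(d,d); A=A+M; b=b+M@o
    X=np.linalg.solve(A,b); return X,[float(np.linalg.norm((np.eye(3)-np.outer(d,d))@(X-o))) for o,d in rays]
def onz(ry,z):
    o,d=ry; return o+d*(z-o[2])/d[2]
def proj(pic,X,st=None):
    X=np.atleast_2d(X).astype(float); K=np.array(pic["K"])
    if pic.get("mount") is not None:
        M=np.array(pic["mount"]); q=st["ee_rot"]; Rt=R.from_quat([q[1],q[2],q[3],q[0]]).as_matrix()
        T=(X-st["position"])@Rt; c=(T-M[:3,3])@M[:3,:3]
        r=np.hypot(c[:,0],c[:,1]); th=np.arctan2(r,c[:,2]); s=th/np.maximum(r,1e-9)
        return np.c_[K[1,1]*c[:,1]*s+K[1,2],K[0,0]*c[:,0]*s+K[0,2]]
    Rm,t=P(pic); c=X@Rm.T+t; return np.c_[K[1,1]*c[:,1]/c[:,2]+K[1,2],K[0,0]*c[:,0]/c[:,2]+K[0,2]]
E
python3 - <<'E'
from h import *
a=eyes.get_image("scene"); b=eyes.get_image("side")
Z=dict(stand=0,stand_seat=.13,pot=0,pot_rim=.048,tackle_box=0,latch=.131,latch_pin=.141,shuttle_a=0,grip_ring=0,bowl=0,drink_bottle=0,brush=.13,brush_tip=.02)
for n,z in Z.items():
    L=[]
    for p in (a,b):
        m=mark_of(p,n); L.append(m)
        for q in m[:4]: print(n,p["shot"],np.round(q["point"],1),round(q["confidence"],2),"onz",np.round(onz(ray(p,q["point"]),z),3))
    if L[0] and L[1]:
        for i in L[0][:3]:
            for j in L[1][:3]:
                X,e=tri([ray(a,i["point"]),ray(b,j["point"])])
                if max(e)<.02: print("   tri",np.round(X,3),np.round(e,3))
E
```

```text
stand 4 [257.9 240.1] 0.74 onz [ 0.491 -0.321  0.   ]
stand 5 [162.3 371.8] 0.96 onz [ 0.487 -0.316  0.   ]
   tri [ 0.488 -0.32  -0.004] [0. 0.]
stand_seat 4 [231.6 231.4] 0.9 onz [ 0.488 -0.326  0.13 ]
stand_seat 5 [128.6 373.7] 0.61 onz [ 0.5   -0.329  0.13 ]
   tri [ 0.496 -0.326  0.135] [0.003 0.003]
pot 4 [197.  357.3] 0.73 onz [0.473 0.147 0.   ]
pot 5 [247.6 302.3] 0.6 onz [0.477 0.123 0.   ]
pot 5 [223.7 217. ] 0.26 onz [0.743 0.189 0.   ]
   tri [0.476 0.135 0.011] [0.007 0.007]
pot_rim 4 [185.2 355. ] 0.67 onz [0.458 0.145 0.048]
pot_rim 5 [238.6 301.5] 0.59 onz [0.474 0.128 0.048]
   tri [0.468 0.136 0.061] [0. 0.]
tackle_box 4 [224.2 420.8] 0.57 onz [0.694 0.253 0.   ]
tackle_box 5 [246.2 215.1] 0.93 onz [0.688 0.253 0.   ]
   tri [ 0.691  0.253 -0.003] [0.002 0.002]
latch 4 [185.7 415.3] 0.63 onz [0.633 0.254 0.131]
latch 5 [352.6 261.1] 0.75 onz [0.338 0.45  0.131]
latch 5 [228.3 219.1] 0.71 onz [0.626 0.265 0.131]
latch 5 [226.9 220.1] 0.71 onz [0.627 0.261 0.131]
   tri [0.629 0.261 0.124] [0.002 0.002]
   tri [0.63  0.258 0.127] [0. 0.]
latch_pin 4 [179.3 418.7] 0.6
[... 978 characters left out ...]
9 0.002] [0. 0.]
brush 4 [207.5 185.3] 0.97 onz [ 0.323 -0.407  0.13 ]
brush 4 [232.3 232.9] 0.7 onz [ 0.493 -0.323  0.13 ]
brush 4 [275.1 182.6] 0.48 onz [ 0.557 -0.496  0.13 ]
brush 5 [131.8 372.1] 0.73 onz [ 0.496 -0.31   0.13 ]
brush 5 [173.  460.7] 0.71 onz [ 0.184 -0.27   0.13 ]
brush 5 [139.3 399.6] 0.49 onz [ 0.403 -0.322  0.13 ]
   tri [ 0.204 -0.398  0.021] [0.005 0.005]
   tri [ 0.496 -0.32   0.127] [0.005 0.005]
   tri [ 0.459 -0.493  0.002] [0.002 0.002]
brush_tip 4 [255.4 165.5] 0.53 onz [ 0.373 -0.515  0.02 ]
brush_tip 4 [188.6 239. ] 0.48 onz [ 0.223 -0.2    0.02 ]
brush_tip 4 [199.9 353.3] 0.34 onz [0.492 0.114 0.02 ]
brush_tip 5 [147.2 348.6] 0.56 onz [ 0.586 -0.323  0.02 ]
```

Run:
```python
from h import *
a=eyes.get_image("scene"); b=eyes.get_image("side")
A=cv2.resize(a["frame"][200:290,180:300],None,fx=6,fy=6,interpolation=cv2.INTER_CUBIC)
B=cv2.resize(b["frame"][100:180,320:440],None,fx=6,fy=6,interpolation=cv2.INTER_CUBIC)
cv2.imwrite("pics/b1.png",A[:,:,::-1]);cv2.imwrite("pics/b2.png",B[:,:,::-1])
```

```text
(no output)
```

View pics/b1.png

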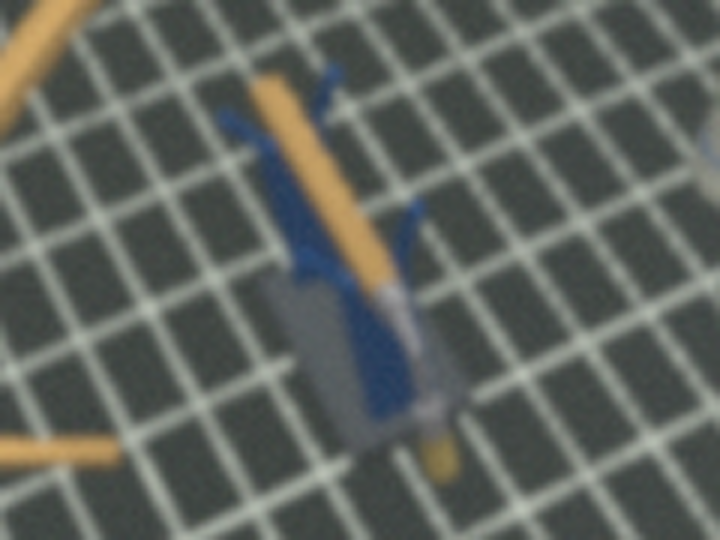

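View pics/b2.png

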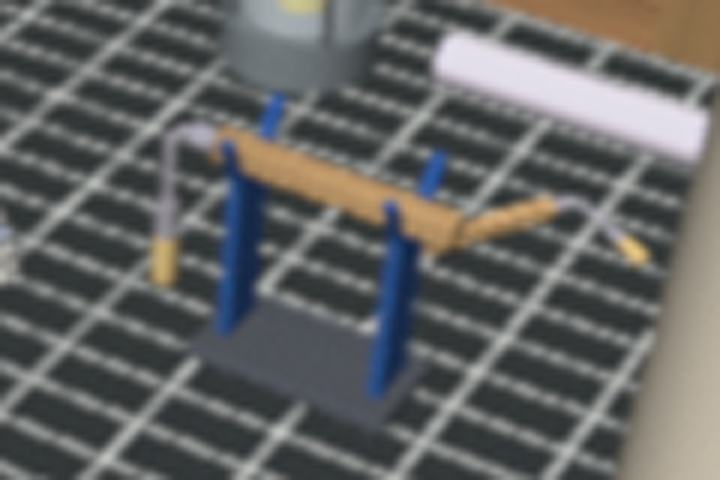

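Run:
```python
from h import *
a=eyes.get_image("scene"); b=eyes.get_image("side")
for n,p,q,z in [("+x",(247.5,245),(123.8,356),.13),("-x",(214,225),(138,396),.13),("tip",(279.3,253.7),(147.,347.2),.02)]:
    print(n,onz(ray(a,p),z),onz(ray(b,q),z),tri([ray(a,p),ray(b,q)]))
```

```text
+x [ 0.5625748  -0.31727378  0.13      ] [ 0.56276304 -0.3211565   0.13      ] (array([ 0.56240764, -0.31818201,  0.13125112]), [0.001171706921431208, 0.0011717069214310888])
-x [ 0.41380503 -0.31454977  0.13      ] [ 0.4153291  -0.32201136  0.13      ] (array([ 0.41467633, -0.31602065,  0.13295639]), [0.0017304652487943608, 0.0017304652487944619])
tip [ 0.59882527 -0.32291572  0.02      ] [ 0.59130578 -0.32091472  0.02      ] (array([ 0.59459906, -0.32336839,  0.01612494]), [0.0019006742866215674, 0.001900674286621646])
```

```bash
python3 -m inch '[[1,0,0,-24,6],[1,0,0,-24,6],[1,0,0,-22,6]]' 60; python3 -m inch '[[1,-19,-26,0,0],[1,-19,-26,0,0],[1,-19,-26,0,0],[1,-19,-26,0,0],[1,-19,-26,0,0],[1,-19,-26,0,0],[1,-19,-26,0,0],[1,-19,-26,0,0],[1,-19,-26,0,0],[1,-19,-26,0,0],[1,-19,-26,0,0],[1,0,0,0,0]]'
```

```text
clock: 2.0
position: [0.1762, -0.5437, 0.2971]
ee_rot: [0.004, -0.702, 0.712, 0.006]
contact_force: [-0.3, -0.9, 0.4]
width: 0.0857
clock: 3.0
position: [0.4784, -0.3373, 0.3039]
ee_rot: [0.0, -0.698, 0.716, -0.001]
contact_force: [-0.5, -0.2, -0.1]
width: 0.0853
```

Run:
```python
from h import *
s=manip.get_state(); w=eyes.get_image("wrist")
print(s["position"],s["ee_rot"])
for n,z in [("brush",.13),("stand_seat",.13),("stand",0),("brush_tip",.02)]:
    for m in mark_of(w,n)[:3]: print(n,m["point"],m["confidence"],onz(ray(w,m["point"],s),z))
for X in [(.563,-.318,.138),(.414,-.318,.138),(.593,-.32,.02)]: print(proj(w,X,s))
cv2.imwrite("pics/c.png",w["frame"][:,:,::-1])
```

```text
[ 0.47842188 -0.33725757  0.30387491] [ 4.42780157e-04 -6.97843026e-01  7.16249109e-01 -1.45890761e-03]
brush [168.9, 303.4] 0.86 [ 0.49194747 -0.32013596  0.13      ]
brush [168.8, 424.8] 0.86 [ 0.48988286 -0.45073073  0.13      ]
brush [316.4, 353.5] 0.67 [ 0.29927234 -0.37542413  0.13      ]
stand_seat [167.0, 302.4] 0.69 [ 0.49400017 -0.31917292  0.13      ]
stand [147.1, 305.9] 0.86 [ 0.49757143 -0.3171016   0.        ]
stand [165.5, 304.9] 0.35 [ 0.47037738 -0.31465163  0.        ]
brush_tip [227.7, 431.3] 0.63 [ 0.37325161 -0.50765262  0.02      ]
brush_tip [308.7, 242.6] 0.52 [ 0.22812378 -0.19525005  0.02      ]
[[100.27149287 298.24662967]]
[[240.53092516 304.16311342]]
[[ 80.03693503 305.12906666]]
```

View pics/c.png

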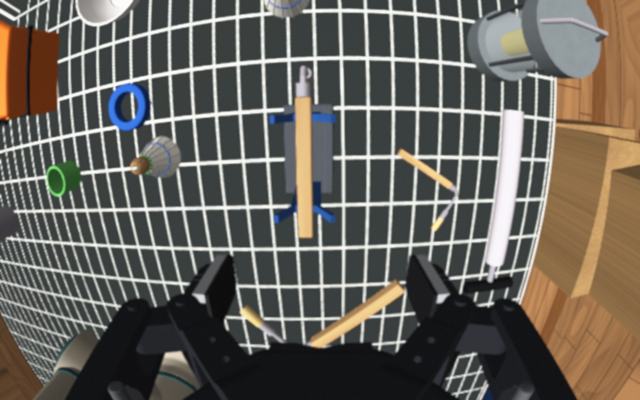

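Run:
```python
from h import *
s=manip.get_state(); w=eyes.get_image("wrist")
for n,p,z in [("+x",(97,303.5),.138),("-x",(238,306),.138),("f1",(119,271),.154),("f2",(117,334),.154),("r1",(219,277),.154),("r2",(217,333),.154)]:
    print(n,onz(ray(w,p,s),z))
c=cv2.resize(w["frame"][50:260,230:380],None,fx=3.7,fy=2.8,interpolation=cv2.INTER_CUBIC); cv2.imwrite("pics/c2.png",c[:,:,::-1])
```

```text
+x [ 0.56002676 -0.32869421  0.138     ]
-x [ 0.41080803 -0.32460037  0.138     ]
f1 [ 0.54041626 -0.29803212  0.154     ]
f2 [ 0.53976419 -0.35720909  0.154     ]
r1 [ 0.44015128 -0.29707622  0.154     ]
r2 [ 0.44049131 -0.35398423  0.154     ]
```

View pics/c2.png

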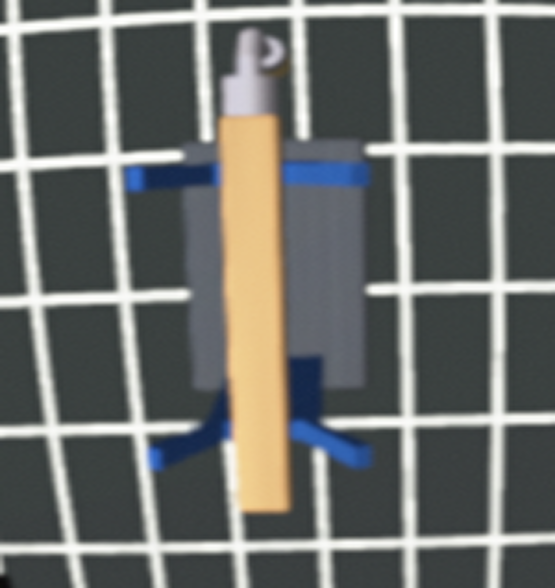

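Run:
```python
from h import *
s=manip.get_state(); w=eyes.get_image("wrist")
print(s["position"],s["ee_rot"])
for n,p,z in [("+x",(91.3,297.4),.138),("-x",(232.7,301.6),.138),("f1",(114,264.3),.154),("f2",(112.3,330),.154),("r1",(215,271.9),.154),("r2",(213.6,330.5),.154)]:
    print(n,onz(ray(w,p,s),z))
```

```text
[ 0.4729029  -0.34182602  0.30415913] [-0.00201173 -0.69536322  0.71865473 -0.00114738]
+x [ 0.56594182 -0.32316166  0.138     ]
-x [ 0.41721733 -0.32028131  0.138     ]
f1 [ 0.54553973 -0.29208832  0.154     ]
f2 [ 0.5442259  -0.35382106  0.154     ]
r1 [ 0.44458029 -0.29233951  0.154     ]
r2 [ 0.44414611 -0.35170485  0.154     ]
```

```bash
python3 -m inch '[[1,-11,-8,20,0],[1,-10,-8,25,0],[1,0,0,25,-0.8],[1,0,0,10,0],[1,0,0,0,0],[1,0,0,0,0]]'
python3 - <<'E'
from h import *
s=manip.get_state(); w=eyes.get_image("wrist")
print(s["position"],s["ee_rot"])
for n in ["brush","stand_seat"]:
    for m in mark_of(w,n)[:2]: print(n,m["point"],m["confidence"],onz(ray(w,m["point"],s),.13))
cv2.imwrite("pics/d.png",w["frame"][:,:,::-1])
E
```

```text
clock: 3.85
position: [0.4859, -0.3277, 0.2239]
ee_rot: [-0.002, -0.696, 0.718, -0.004]
contact_force: [-0.5, -0.7, -0.0]
width: 0.0856
[ 0.48590674 -0.32770271  0.22387332] [-0.00241617 -0.69623062  0.71780165 -0.00422845]
brush [348.1, 364.5] 0.74 [ 0.32623891 -0.36982993  0.13      ]
brush [199.6, 307.9] 0.64 [ 0.49073574 -0.3187728   0.13      ]
stand_seat [195.2, 311.0] 0.95 [ 0.49431745 -0.3213965   0.13      ]
```

View pics/d.png

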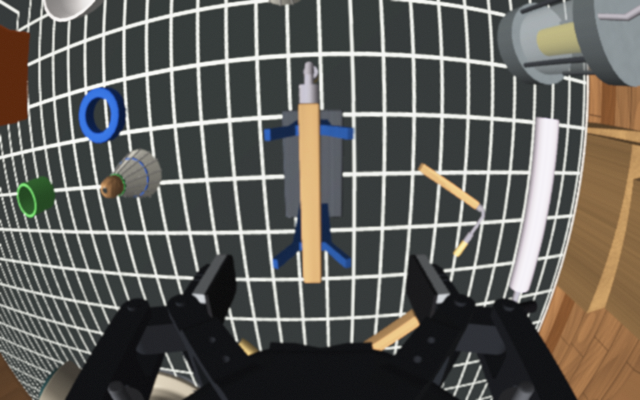

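Run:
```python
from h import *
s=manip.get_state(); 
w=eyes.get_image("wrist"); print(s["position"],s["ee_rot"])
for n,p,z in [("+x",(103.5,309),.138),("-x",(281.5,313),.138),("f1",(135,265),.154),("f2",(133,353),.154),("r1",(264,275),.154),("r2",(262,348),.154)]:
    print(n,onz(ray(w,p,s),z))
```

```text
[ 0.48687198 -0.32806405  0.22518941] [-0.00218979 -0.69636757  0.71765948 -0.00568246]
+x [ 0.5673506  -0.32319396  0.138     ]
-x [ 0.419491   -0.32058484  0.138     ]
f1 [ 0.54681202 -0.29226977  0.154     ]
f2 [ 0.54597823 -0.35322861  0.154     ]
r1 [ 0.44664212 -0.29182222  0.154     ]
r2 [ 0.44662176 -0.34935635  0.154     ]
```

```bash
python3 -m inch '[[1,-6.5,-5,20,0],[1,0,0,30,0],[1,0,0,30,0],[1,0,0,20,0],[1,0,0,9,0],[1,0,0,2,0],[1,0,0,0,0]]'
python3 - <<'E'
from h import *
w=eyes.get_image("wrist")
cv2.imwrite("pics/e.png",w["frame"][:,:,::-1]); print(manip.get_state()["position"])
E
```

```text
clock: 4.63
position: [0.4991, -0.3289, 0.1205]
ee_rot: [-0.001, -0.696, 0.718, -0.017]
contact_force: [-0.8, 0.2, -0.0]
width: 0.0854
[ 0.49932801 -0.32918503  0.12109414]
```

View pics/e.png

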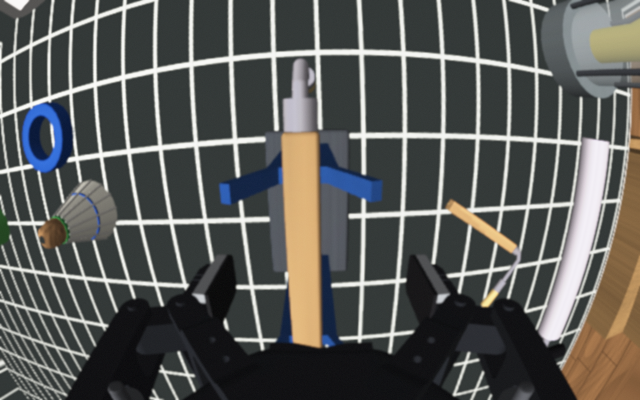

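```bash
python3 -m inch '[[1,0,0,0,0],[1,0,0,0,0],[1,0,0,0,0]]';python3 - <<'E'
from h import *
s=manip.get_state(); w=eyes.get_image("wrist")
print(s["position"],s["ee_rot"],s["qd"]); q=s["ee_rot"]; print(R.from_quat([q[1],q[2],q[3],q[0]]).as_matrix())
E
```

```text
clock: 4.93
position: [0.5014, -0.331, 0.1251]
ee_rot: [-0.001, -0.696, 0.718, -0.021]
contact_force: [0.8, -0.5, -0.9]
width: 0.0855
[ 0.50138503 -0.33097995  0.12513649] [-5.37643066e-04 -6.95626143e-01  7.18103569e-01 -2.07664043e-02] [ 8.81266379e-05 -1.38168458e-02 -1.96074734e-02 -1.94334527e-03
  5.39880589e-03  1.74416101e-03]
[[-0.03220796 -0.99908556  0.02811914]
 [-0.9990409   0.03134605 -0.03057286]
 [ 0.02966347 -0.02907686 -0.99913693]]
```

```bash
for i in 1 2 3; do python3 -m inch '[[1,0,0,0,0],[1,0,0,0,0]]' | head -3; done
python3 - <<'E'
from h import *
s=manip.get_state(); print(s["qpos"],s["qd"],s["effort"])
E
```

```text
clock: 5.15
position: [0.502, -0.3315, 0.1267]
ee_rot: [-0.0, -0.696, 0.718, -0.022]
clock: 5.32
position: [0.5022, -0.3316, 0.1272]
ee_rot: [-0.0, -0.696, 0.718, -0.023]
clock: 5.48
position: [0.5022, -0.3316, 0.1272]
ee_rot: [-0.0, -0.696, 0.718, -0.023]
[-0.69581406  0.36677554  1.64195424 -0.00619974  1.08785377  0.90938131] [-1.44888682e-03 -8.29763767e-04 -4.35462266e-05  2.06297775e-03
  2.56101472e-04 -8.89728589e-04] [ 2.13606232e-03 -4.46809602e+01 -2.21964240e+01 -2.74155935e-02
 -2.48942524e-01 -1.81379613e-05]
```

```bash
python3 -m inch '[[1,0,0,-20,0],[1,0,0,-20,0],[1,0,0,-20,0],[1,0,0,0,0],[1,0,0,0,0],[1,0,0,0,0],[1,0,0,0,0]]' | head -3; for i in 1 2 3; do python3 -m inch '[[1,0,0,4,0],[1,0,0,4,0],[1,0,0,4,0],[1,0,0,4,0],[1,0,0,4,0]]' | head -3; done
```

```text
clock: 6.07
position: [0.4987, -0.3283, 0.1859]
ee_rot: [-0.001, -0.696, 0.718, -0.019]
clock: 6.48
position: [0.4979, -0.3278, 0.1606]
ee_rot: [-0.001, -0.696, 0.718, -0.016]
clock: 6.9
position: [0.4978, -0.328, 0.1371]
ee_rot: [-0.001, -0.696, 0.718, -0.015]
clock: 7.32
position: [0.4984, -0.3286, 0.1152]
ee_rot: [-0.001, -0.696, 0.718, -0.016]
```

```bash
python3 -m inch '[[1,0,0,-35,0],[1,0,0,-35,0],[1,0,0,-35,0],[1,0,0,0,0],[1,0,0,0,0],[1,0,0,0,0]]' | head -3; python3 -m inch '[[1,-2,1,5,0],[1,-2,1,5,0],[1,-2,1,5,0],[1,0,0,5,0],[1,0,0,5,0],[1,0,0,5,0]]' | head -3
```

```text
clock: 7.82
position: [0.4953, -0.3253, 0.2201]
ee_rot: [-0.001, -0.696, 0.718, -0.012]
clock: 8.32
position: [0.4905, -0.3173, 0.1824]
ee_rot: [-0.002, -0.696, 0.718, -0.008]
```

```bash
python3 -m inch '[[1,1,0,4,0],[1,1,0,4,0],[1,1,0,4,0],[1,0,0,4,0],[1,0,0,4,0],[1,0,0,4,0],[1,0,0,4,0],[1,0,0,4,0],[1,0,0,4,0],[1,0,0,4,0],[1,0,0,4,0],[1,0,0,4,0]]' | head -3
```

```text
clock: 9.32
position: [0.4906, -0.3214, 0.1278]
ee_rot: [-0.002, -0.696, 0.718, -0.007]
```

```bash
python3 -m inch '[[1,0,-0.5,4,0],[1,0,0,4,0],[1,0,0,4,0],[1,0,0,2,0],[1,0,0,0,0]]' | head -3;  python3 - <<'E'
from h import *
s=manip.get_state(); w=eyes.get_image("wrist"); print(s["position"])
cv2.imwrite("pics/f.png",w["frame"][:,:,::-1])
E
```

```text
clock: 9.73
position: [0.4908, -0.3212, 0.1112]
ee_rot: [-0.002, -0.696, 0.718, -0.006]
[ 0.49083122 -0.3212412   0.11117175]
```

View pics/f.png

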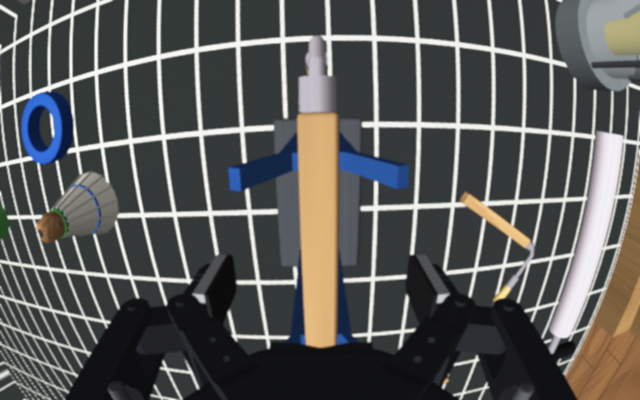

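The handle is centred between the fingers, with its +x end at (318,113). Next I close the gripper.

```bash
python3 -m inch '[[-1,0,0,0,0],[-1,0,0,0,0],[-1,0,0,0,0],[-1,0,0,0,0],[-1,0,0,0,0],[-1,0,0,0,0],[-1,0,0,0,0],[-1,0,0,0,0],[-1,0,0,0,0]]' 60;  python3 - <<'E'
from h import *
s=manip.get_state(); w=eyes.get_image("wrist"); print(s["position"],s["ee_rot"])
cv2.imwrite("pics/g.png",w["frame"][:,:,::-1])
for n,p,z in [("+x",(113,318),.138)]: print(onz(ray(w,p,s),z))
E
```

```text
clock: 10.53
position: [0.4914, -0.3217, 0.1126]
ee_rot: [-0.002, -0.696, 0.718, -0.008]
contact_force: [-0.1, -0.8, -0.5]
width: 0.0148
[ 0.49141075 -0.3217448   0.11257382] [-0.00198174 -0.69572819  0.71826143 -0.00767277]
[ 0.566847  -0.3230473  0.138    ]
```

View pics/g.png

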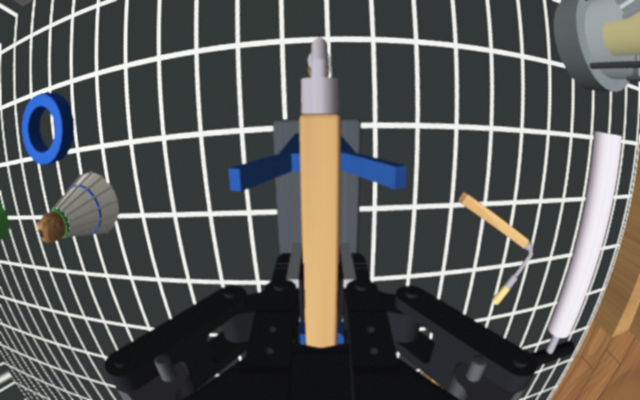

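```bash
python3 -m inch '[[-1,0,0,-5,0],[-1,0,0,-8,0],[-1,0,0,-8,0],[-1,0,0,-10,0],[-1,0,0,-12,0],[-1,0,0,-15,0],[-1,0,0,-15,0],[-1,0,0,-15,0],[-1,0,0,-15,0],[-1,0,0,-15,0],[-1,0,0,-15,0],[-1,0,0,-12,0],[-1,0,0,-8,0],[-1,0,0,-4,0],[-1,0,0,0,0]]' ;  python3 - <<'E'
from h import *
s=manip.get_state(); w=eyes.get_image("wrist"); print(s["position"],s["ee_rot"])
cv2.imwrite("pics/h.png",w["frame"][:,:,::-1])
E
```

```text
clock: 11.83
position: [0.4902, -0.3193, 0.2907]
ee_rot: [-0.001, -0.696, 0.718, -0.013]
contact_force: [-0.3, 0.6, -1.1]
width: 0.0151
[ 0.49021121 -0.31934171  0.29069265] [-0.00139359 -0.69572377  0.7181906  -0.01299057]
```

View pics/h.png

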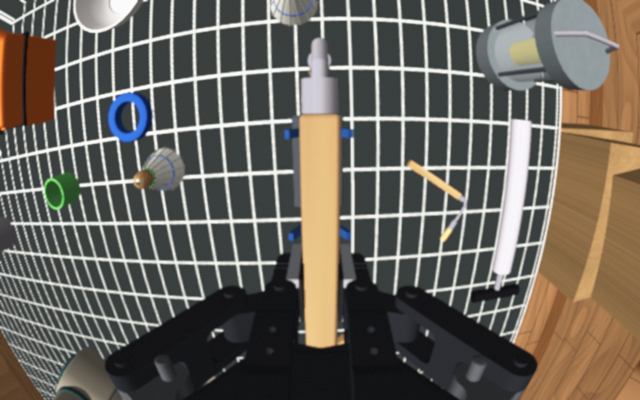

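```bash
cat >> h.py <<'E'
def rot(q): return R.from_quat([q[1],q[2],q[3],q[0]]).as_matrix()
_G=rot([-0.00198174,-0.69572819,0.71826143,-0.00767277]); _p=np.array([.49141,-.32174,.11257])
_y=np.arctan2(_G[1,0],_G[0,0])+np.pi/2
_B=R.from_euler("z",_y).as_matrix(); _o=np.array([.4918,-.3219,.130])
RB=_G.T@_B; OB=_G.T@(_o-_p)
def brush(s,L=(.105,0,-.110)):
    Rt=rot(s["ee_rot"]); o=Rt@OB+s["position"]; return o, o+Rt@RB@np.array(L), Rt@RB
def totool(s,d): return np.round(rot(s["ee_rot"]).T@np.asarray(d)*1000,1)
E
python3 -m inch '[[-1,-10,3,-2,0],[-1,-15,4,0,0],[-1,-20,5,0,0],[-1,-22,6,0,0],[-1,-22,6,0,0],[-1,-22,6,0,0],[-1,-22,6,0,0],[-1,-22,6,0,0],[-1,-22,6,0,0],[-1,-22,6,0,0],[-1,-22,6,0,0],[-1,-22,6,0,0],[-1,-22,6,0,0],[-1,-22,6,0,0],[-1,-20,5,0,0],[-1,-15,4,0,0],[-1,-10,3,0,0],[-1,-5,1,0,0],[-1,0,0,0,0],[-1,0,0,0,0]]' ;  python3 - <<'E'
from h import *
s=manip.get_state(); w=eyes.get_image("wrist"); print(s["position"],s["ee_rot"]); print(brush(s))
for n,z in [("pot_rim",.048),("pot",0),("pot_in",.006),("latch_pin",.141)]:
    for m in mark_of(w,n)[:2]: print(n,m["point"],m["confidence"],onz(ray(w,m["point"],s),z))
cv2.imwrite("pics/i.png",w["frame"][:,:,::-1])
for n in ["scene","side"]: cv2.imwrite(f"pics/i_{n}.png",eyes.get_image(n)["frame"][:,:,::-1])
E
```

```text
clock: 13.55
position: [0.3777, 0.059, 0.2706]
ee_rot: [-0.007, -0.698, 0.716, 0.009]
contact_force: [0.2, 0.2, -0.8]
width: 0.0148
[0.377727   0.05904917 0.2706041 ] [-0.00650782 -0.69826633  0.71575286  0.00892348]
(array([0.37863558, 0.05858861, 0.28800941]), array([0.48028894, 0.05791444, 0.17491149]), array([[ 0.99924195,  0.02516751,  0.0297004 ],
       [-0.02465771,  0.99954437, -0.01740814],
       [-0.03012499,  0.0166626 ,  0.99940725]]))
pot_rim [82.9, 256.2] 0.57 [0.48136373 0.13184687 0.048     ]
pot [87.9, 263.6] 0.58 [0.47680449 0.13214034 0.        ]
pot_in [88.0, 261.3] 0.71 [0.47663173 0.13408337 0.006     ]
```

View pics/i.png

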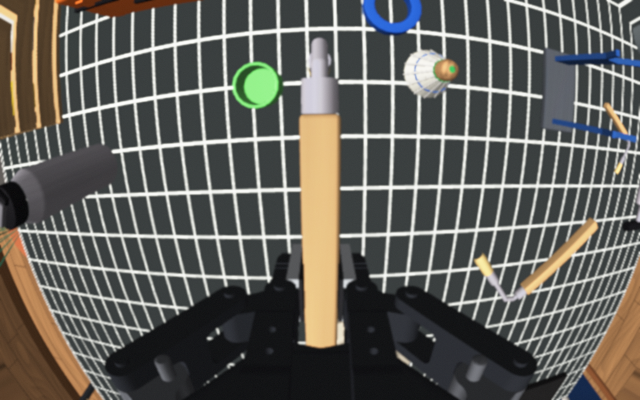

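View pics/i_side.png

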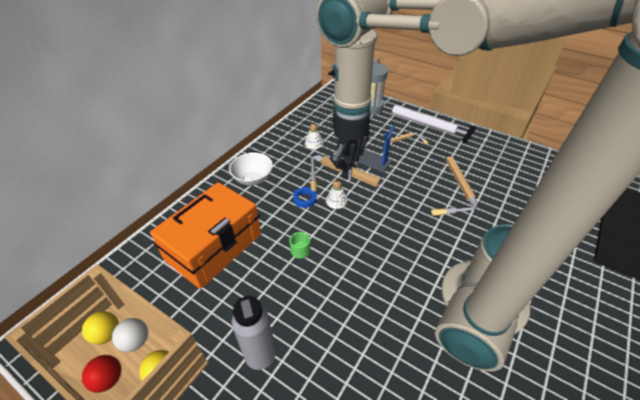

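View pics/i_scene.png

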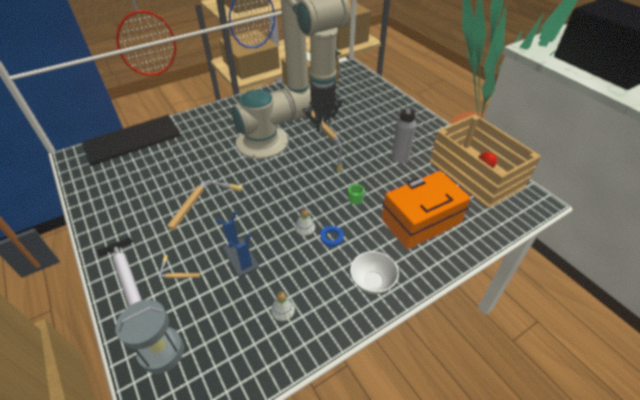

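```bash
python3 -m inch '[[-1,-10,1,0,0],[-1,-12,1,0,0],[-1,-12,0,0,0],[-1,-12,0,0,0],[-1,-12,0,0,0],[-1,-8,0,0,0],[-1,-4,0,0,0],[-1,0,0,0,0],[-1,0,0,0,0]]' ;  python3 - <<'E'
from h import *
s=manip.get_state(); w=eyes.get_image("wrist"); print(s["position"],s["ee_rot"]); print(brush(s))
for n,z in [("pot_rim",.048),("pot",0),("pot_in",.006)]:
    for m in mark_of(w,n)[:2]: print(n,m["point"],m["confidence"],onz(ray(w,m["point"],s),z))
cv2.imwrite("pics/j.png",w["frame"][:,:,::-1])
s=manip.get_state(); print(s["position"],brush(s)[1])
for n in ["scene","side"]:
  p=eyes.get_image(n); f=p["frame"].copy(); t=proj(p,brush(s)[1])[0]; print(n,t,proj(p,(.477,.134,.048)))
  r,c=int(t[0]),int(t[1]); o=(max(r-50,0),max(c-60,0)); print(o)
  cv2.imwrite(f"pics/j_{n}.png",cv2.resize(f[o[0]:o[0]+100,o[1]:o[1]+120],None,fx=5,fy=5,interpolation=cv2.INTER_CUBIC)[:,:,::-1])
E
```

```text
clock: 14.65
position: [0.3816, 0.1276, 0.271]
ee_rot: [-0.007, -0.694, 0.719, 0.008]
contact_force: [-1.4, 0.3, -1.0]
width: 0.0149
[0.38158436 0.12761099 0.27099032] [-0.00679277 -0.6944801   0.71943666  0.00788283]
(array([0.38247035, 0.12717582, 0.28839746]), array([0.48422571, 0.12520268, 0.17540651]), array([[ 0.99895638,  0.03569118,  0.02850054],
       [-0.03525353,  0.99925486, -0.01571347],
       [-0.02904014,  0.01469232,  0.99947026]]))
pot_rim [86.7, 312.7] 0.68 [0.47749157 0.13335927 0.048     ]
pot [88.5, 309.2] 0.89 [0.47719038 0.1391925  0.        ]
pot_in [87.8, 314.2] 0.81 [0.47763076 0.13253243 0.006     ]
[0.38149936 0.12744125 0.27105501] [0.48415499 0.12497084 0.17548811]
scene [164.05787622 356.93136284] [[189.53258368 355.69296359]]
(114, 296)
side [204.23197953 296.82746191] [[239.56461453 299.37334467]]
(154, 236)
```

View pics/j.png

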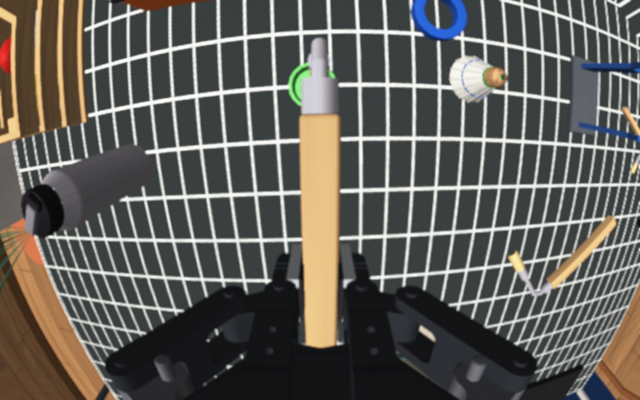

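View pics/j_side.png

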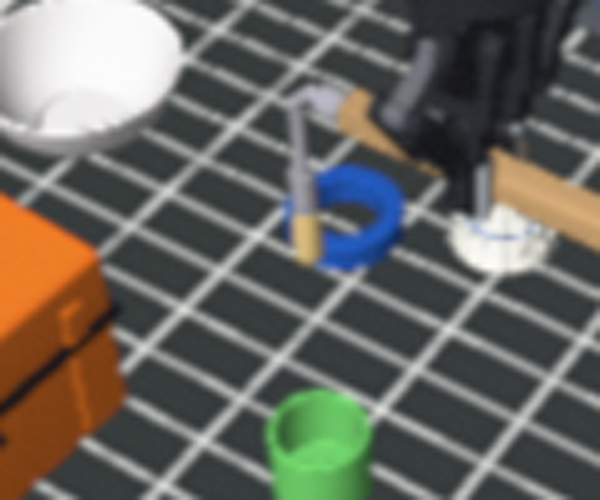

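View pics/j_scene.png

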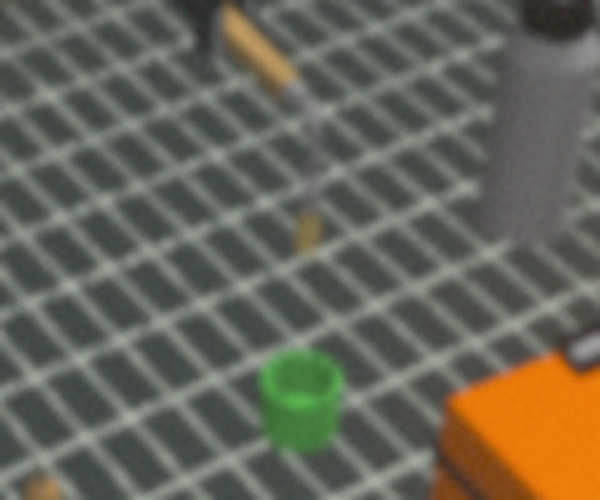

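```bash
python3 -m inch '[[-1,-3,2,4,0],[-1,-3,2,5,0],[-1,-3,2,6,0],[-1,0,1,6,0],[-1,0,0,6,0],[-1,0,0,6,0],[-1,0,0,6,0],[-1,0,0,6,0],[-1,0,0,6,0],[-1,0,0,6,0],[-1,0,0,6,0],[-1,0,0,6,0],[-1,0,0,4,0],[-1,0,0,2,0],[-1,0,0,0,0],[-1,0,0,0,0]]' ;  python3 - <<'E'
from h import *
s=manip.get_state(); print(brush(s))
t=brush(s)[1]; print(totool(s,np.array([.477,.134,.009])-t))
E
```

```text
clock: 16.28
position: [0.3714, 0.1372, 0.1869]
ee_rot: [-0.008, -0.694, 0.72, 0.009]
contact_force: [-0.2, -0.4, -1.1]
width: 0.015
(array([0.37230602, 0.13672859, 0.20426666]), array([0.47377688, 0.13452608, 0.09102438]), array([[ 0.99881458,  0.03756918,  0.03095154],
       [-0.03710628,  0.99919271, -0.01539679],
       [-0.031505  ,  0.01423004,  0.99940229]]))
[ 0.5 -5.1 81.9]
```

```bash
python3 -m inch '[[-1,0,-1,4,0],[-1,0,-1,5,0],[-1,0,-1,5,0],[-1,0,0,5,0],[-1,0,0,5,0],[-1,0,0,5,0],[-1,0,0,5,0],[-1,0,0,5,0],[-1,0,0,5,0],[-1,0,0,3,0],[-1,0,0,0,0],[-1,0,0,0,0]]' ;  python3 - <<'E'
from h import *
s=manip.get_state(); print(brush(s)[1])
t=brush(s)[1]; print(totool(s,np.array([.477,.134,.009])-t))
for n in ["scene","side"]:
  p=eyes.get_image(n); f=p["frame"]; t=proj(p,(.477,.134,.05))[0]
  r,c=int(t[0]),int(t[1])
  cv2.imwrite(f"pics/k_{n}.png",cv2.resize(f[r-50:r+40,c-50:c+50],None,fx=5,fy=5,interpolation=cv2.INTER_CUBIC)[:,:,::-1])
E
```

```text
clock: 17.28
position: [0.374, 0.1372, 0.135]
ee_rot: [-0.007, -0.694, 0.72, 0.008]
contact_force: [-0.3, -0.4, -1.1]
width: 0.0149
[0.47643618 0.13455784 0.03921396]
[ 0.6 -1.3 30.2]
```

View pics/k_side.png

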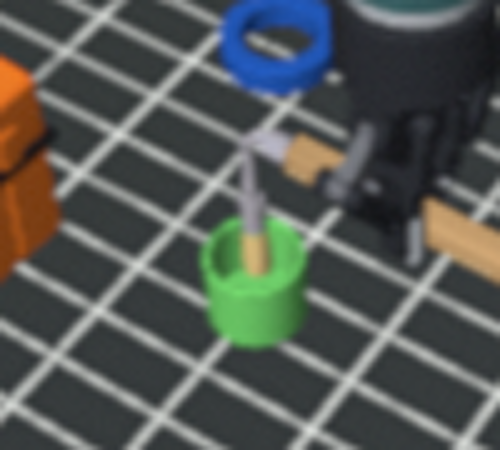

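View pics/k_scene.png

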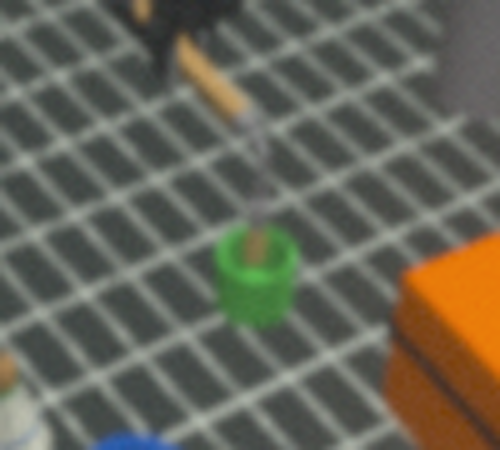

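The tip is inside the mouth and roughly central in both views. I'm continuing down.

```bash
python3 -m inch '[[-1,0,-0.5,4,0],[-1,0,-0.5,4,0],[-1,0,0,4,0],[-1,0,0,4,0],[-1,0,0,4,0],[-1,0,0,3,0],[-1,0,0,2,0],[-1,0,0,0,0],[-1,0,0,0,0]]' ;  python3 - <<'E'
from h import *
s=manip.get_state(); print(brush(s)[1])
t=brush(s)[1]; print(totool(s,np.array([.477,.134,.009])-t))
E
```

```text
clock: 18.13
position: [0.3752, 0.1373, 0.108]
ee_rot: [-0.007, -0.694, 0.72, 0.008]
contact_force: [0.2, 0.1, -1.4]
width: 0.015
[0.47789632 0.13471649 0.01239294]
[0.8 0.8 3.4]
```

```bash
python3 -m inch '[[-1,0,0.5,2,0],[-1,0,0,2,0],[-1,0,0,0,0],[-1,0,0,0,0],[-1,0,0,0,0]]' ;  python3 - <<'E'
from h import *
s=manip.get_state(); print(brush(s)[1])
for n in ["scene","side"]:
  p=eyes.get_image(n); f=p["frame"]; t=proj(p,(.477,.134,.05))[0]
  r,c=int(t[0]),int(t[1])
  cv2.imwrite(f"pics/l_{n}.png",cv2.resize(f[r-50:r+40,c-50:c+50],None,fx=5,fy=5,interpolation=cv2.INTER_CUBIC)[:,:,::-1])
w=eyes.get_image("wrist"); cv2.imwrite("pics/l_w.png",w["frame"][:,:,::-1])
E
```

```text
clock: 18.55
position: [0.375, 0.1374, 0.1039]
ee_rot: [-0.006, -0.694, 0.72, 0.008]
contact_force: [0.2, 0.0, -0.9]
width: 0.0151
[0.47769983 0.13485372 0.00841293]
```

View pics/l_side.png

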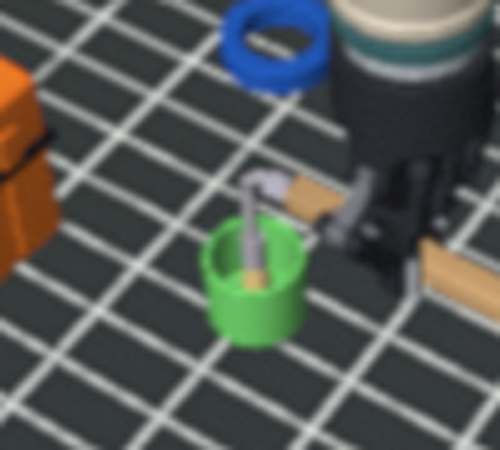

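View pics/l_w.png

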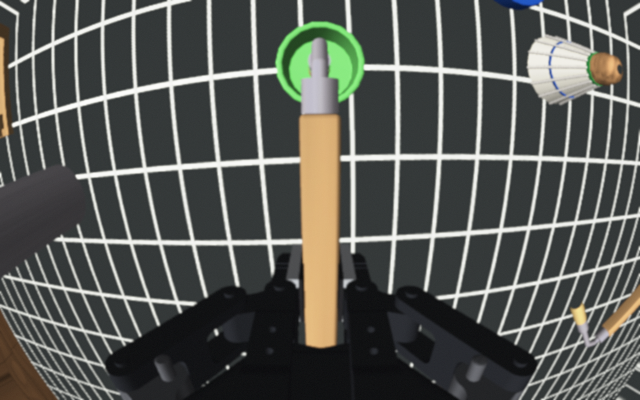

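```bash
python3 -m inch '[[-1,0,0,-5,0],[-1,0,-0.3,-8,0],[-1,0,-0.3,-10,0],[-1,0,-0.3,-10,0],[-1,0,-0.3,-10,0],[-1,0,0,-12,0],[-1,0,0,-14,0],[-1,0,0,-14,0],[-1,0,0,-14,0],[-1,0,0,-14,0],[-1,0,0,-14,0],[-1,0,0,-14,0],[-1,0,0,-14,0],[-1,0,0,-10,0],[-1,0,0,-6,0],[-1,0,0,-3,0],[-1,0,0,0,0]]' ;  python3 - <<'E'
from h import *
s=manip.get_state(); print(brush(s)[1],brush(s)[2]);
t=brush(s)[1]; print(totool(s,np.array([.628,.262,.2])-t))
E
```

```text
clock: 20.12
position: [0.3791, 0.1368, 0.2962]
ee_rot: [-0.002, -0.694, 0.72, 0.004]
contact_force: [0.2, -0.3, -1.1]
width: 0.0151
[0.48287565 0.13438808 0.20181956] [[ 0.99916925  0.0372624   0.01650236]
 [-0.03696941  0.99915932 -0.01771761]
 [-0.01714868  0.01709281  0.99970684]]
[-132.9 -140.3    1. ]
```

```bash
python3 -m inch '[[-1,-6,-4,0,0],[-1,-10,-7,0,0],[-1,-12,-8,0,0],[-1,-12,-8,0,0],[-1,-12,-8,0,0],[-1,-12,-8,0,0],[-1,-12,-8,0,0],[-1,-12,-8,0,0],[-1,-12,-8,0,0],[-1,-10,-7,0,0],[-1,-6,-4,0,0],[-1,-3,-2,0,0],[-1,0,0,0,0],[-1,0,0,0,0]]' ;  python3 - <<'E'
from h import *
s=manip.get_state(); w=eyes.get_image("wrist"); print(s["position"],s["ee_rot"]); print(brush(s))
for n,z in [("latch_pin",.141),("latch",.131)]:
    for m in mark_of(w,n)[:2]: print(n,m["point"],m["confidence"],onz(ray(w,m["point"],s),z))
cv2.imwrite("pics/m.png",w["frame"][:,:,::-1])
s=manip.get_state(); print(s["position"],brush(s)[1])
for n in ["scene","side"]:
  p=eyes.get_image(n); f=p["frame"].copy(); t=proj(p,(.628,.262,.16))[0]; print(n,proj(p,brush(s)[1])[0],proj(p,(.628,.262,.141)))
  r,c=int(t[0]),int(t[1]); o=(max(r-50,0),max(c-60,0)); print(o)
  cv2.imwrite(f"pics/m_{n}.png",cv2.resize(f[o[0]:o[0]+100,o[1]:o[1]+120],None,fx=5,fy=5,interpolation=cv2.INTER_CUBIC)[:,:,::-1])
  for nm in ["latch_pin","brush_tip"]:
    for m in mark_of(p,nm)[:2]: print(nm,m["point"],m["confidence"],onz(ray(p,m["point"]),.141))
E
```

```text
clock: 21.28
position: [0.4725, 0.2706, 0.2878]
ee_rot: [-0.006, -0.696, 0.718, 0.007]
contact_force: [-0.4, -0.5, -0.6]
width: 0.0151
[0.47245562 0.27061378 0.2877545 ] [-0.0062874  -0.69557939  0.71838328  0.00743288]
(array([0.47331935, 0.27017977, 0.30516278]), array([0.57523325, 0.26852623, 0.19230968]), array([[ 0.99909747,  0.0326303 ,  0.02719391],
       [-0.03221106,  0.99935754, -0.01571475],
       [-0.02768921,  0.01482462,  0.99950665]]))
latch_pin [23.9, 326.4] 0.64 [0.62477747 0.26041601 0.141     ]
latch [21.4, 324.6] 0.69 [0.6298431  0.26176814 0.131     ]
latch [156.8, 427.4] 0.69 [0.49605243 0.16165442 0.131     ]
[0.47219861 0.27003745 0.28818849] [0.57503515 0.26790385 0.19280816]
scene [159.875689   409.58771875] [[181.67711728 416.61549922]]
(127, 357)
latch_pin [114.1, 393.3] 0.67 [0.2891713  0.44402136 0.141     ]
latch_pin [183.2, 415.0] 0.46 [0.63057892 0.25278047 0.141     ]
brush_tip [255.6, 165.3] 0.59 [ 0.47869543 -0.51456863  0.141     ]
brush_tip [188.1, 240.2] 0.52 [ 0.34656279 -0.23211492  0.141     ]
side [221.03844862 229.06007142] [[224.48410294 218.56384322]]
(169, 157)
latch_pin [226.2, 218.0] 0.79 [0.62521906 0.26686564 0.141     ]
latch_pin [129.1, 373.3] 0.64 [ 0.49320353 -0.31129992  0.141     ]
brush_tip [211.3, 433.6] 0.58 [ 0.19274721 -0.07243815  0.141     ]
```

View pics/m.png

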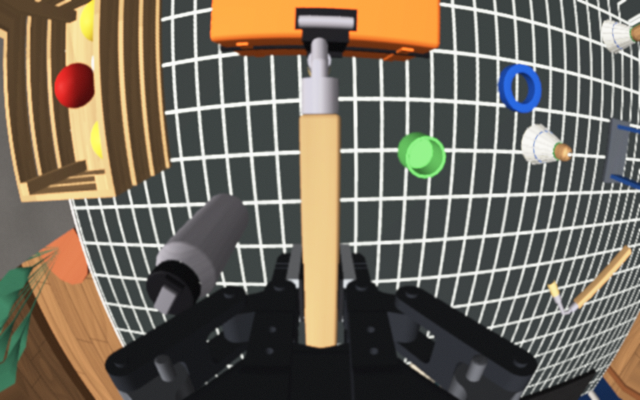

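View pics/m_side.png

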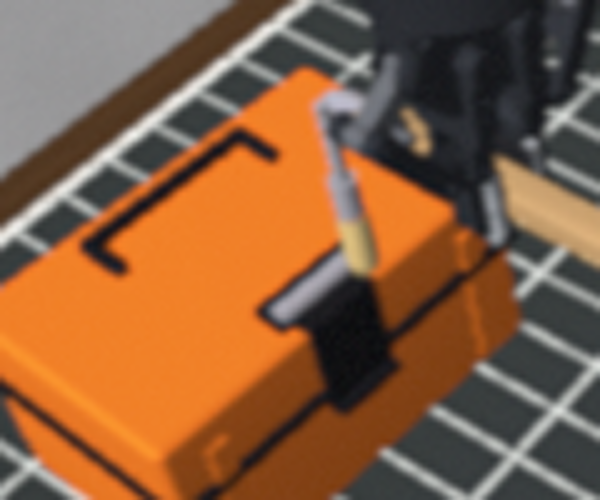

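View pics/m_scene.png

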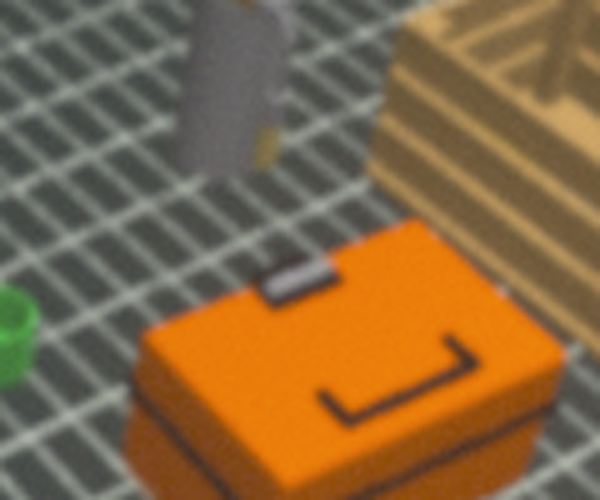

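```bash
python3 -m inch '[[-1,2,-5,0,0],[-1,2,-7,0,0],[-1,2,-7,0,0],[-1,0,-7,2,0],[-1,0,-7,2,0],[-1,0,-6,3,0],[-1,0,-4,3,0],[-1,0,-2,3,0],[-1,0,0,0,0],[-1,0,0,0,0],[-1,0,0,0,0]]' ;  python3 - <<'E'
from h import *
s=manip.get_state(); print(s["position"],s["ee_rot"]); print(brush(s))
print(totool(s,np.array([.628,.261,.141])-brush(s)[1]))
for n in ["scene","side"]:
  p=eyes.get_image(n); f=p["frame"].copy(); t=proj(p,(.628,.262,.16))[0]; print(n,proj(p,brush(s)[1])[0])
  r,c=int(t[0]),int(t[1]); o=(max(r-50,0),max(c-60,0)); print(o)
  cv2.imwrite(f"pics/n_{n}.png",cv2.resize(f[o[0]:o[0]+100,o[1]:o[1]+120],None,fx=5,fy=5,interpolation=cv2.INTER_CUBIC)[:,:,::-1])
w=eyes.get_image("wrist"); cv2.imwrite("pics/n_w.png",w["frame"][:,:,::-1])
print(onz(ray(w,mark_of(w,"latch_pin")[0]["point"],s),.141))
E
```

```text
clock: 22.65
position: [0.5229, 0.2611, 0.2718]
ee_rot: [-0.006, -0.695, 0.719, 0.007]
contact_force: [1.0, 0.4, -0.4]
width: 0.0147
[0.52293181 0.26107192 0.27177146] [-0.00620847 -0.69470321  0.71923128  0.00743424]
(array([0.52379257, 0.26063428, 0.2891798 ]), array([0.62571447, 0.25874202, 0.17633767]), array([[ 0.99901893,  0.03506677,  0.02704628],
       [-0.03464609,  0.99927365, -0.01586899],
       [-0.02758311,  0.01491638,  0.99950822]]))
[-2.3 -2.9 35.3]
scene [173.57602262 417.18746599]
(127, 357)
side [214.55616619 217.3375644 ]
(169, 157)
[0.62695877 0.26102477 0.141     ]
```

View pics/n_side.png

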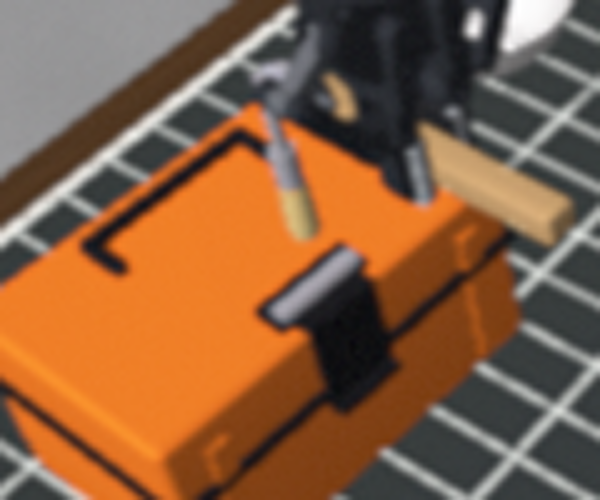

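View pics/n_scene.png

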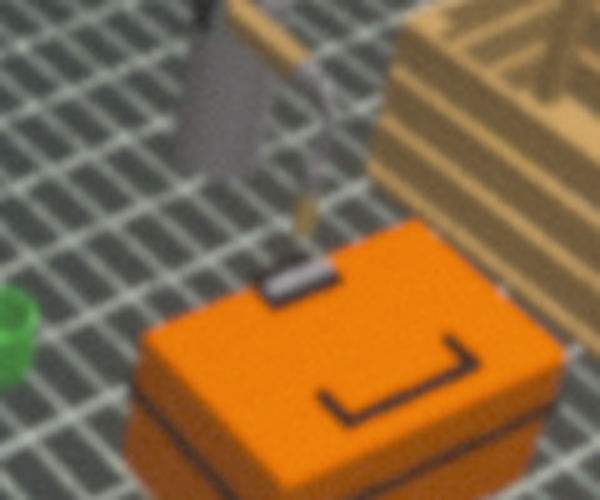

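View pics/n_w.png

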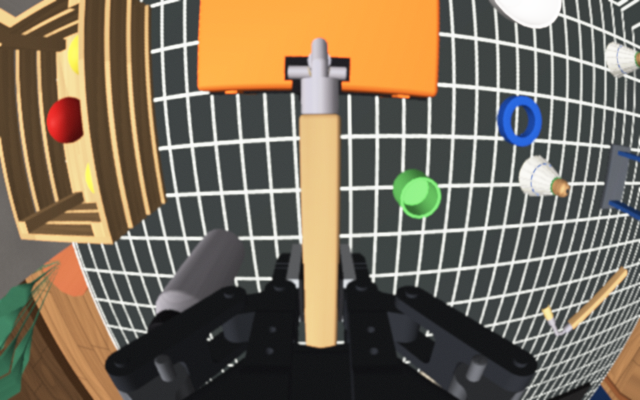

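Run:
```python
from h import *
a=eyes.get_image("scene");b=eyes.get_image("side");s=manip.get_state()
ra,rb=ray(a,(182.6,416.0)),ray(b,(223.8,220.8))
print(tri([ra,rb]),onz(ra,.139),onz(rb,.139)); t=brush(s)[1];print(t,totool(s,np.array([.628,.261,.141])-t))
```

```text
(array([0.62778803, 0.25749735, 0.13907431]), [0.0018179419414189643, 0.0018179419414190814]) [0.62879042 0.25908558 0.139     ] [0.62642743 0.25627118 0.139     ]
[0.62595676 0.25887569 0.17709412] [-2.1 -2.6 36.1]
```

```bash
python3 -m inch '[[-1,0,-1,4,0],[-1,-0.5,-1,4,0],[-1,-0.5,-1,4,0],[-1,0,0,4,0],[-1,0,0,4,0],[-1,0,0,3,0],[-1,0,0,2,0],[-1,0,0,1,0],[-1,0,0,0,0],[-1,0,0,0,0]]' ;  python3 - <<'E'
from h import *
s=manip.get_state(); print(s["position"],s["contact_force"]); t=brush(s)[1]; print(t,totool(s,np.array([.628,.2595,.136])-t))
for n in ["scene","side"]:
  p=eyes.get_image(n); f=p["frame"].copy(); t=proj(p,(.628,.262,.16))[0]; print(n,proj(p,brush(s)[1])[0])
  r,c=int(t[0]),int(t[1]); o=(r-25,c-30)
  cv2.imwrite(f"pics/o_{n}.png",cv2.resize(f[o[0]:o[0]+50,o[1]:o[1]+60],None,fx=10,fy=10,interpolation=cv2.INTER_CUBIC)[:,:,::-1])
E
```

```text
clock: 23.78
position: [0.5252, 0.2622, 0.2431]
ee_rot: [-0.006, -0.695, 0.719, 0.007]
contact_force: [0.2, -0.1, -0.5]
width: 0.0149
[0.52523505 0.26218476 0.24307661] [ 0.21673225 -0.11612637 -0.50694765]
[0.62804885 0.25990507 0.14767515] [ 0.4 -0.2 11.7]
scene [180.42639145 416.47647492]
side [222.1889368  218.61650579]
```

View pics/o_side.png

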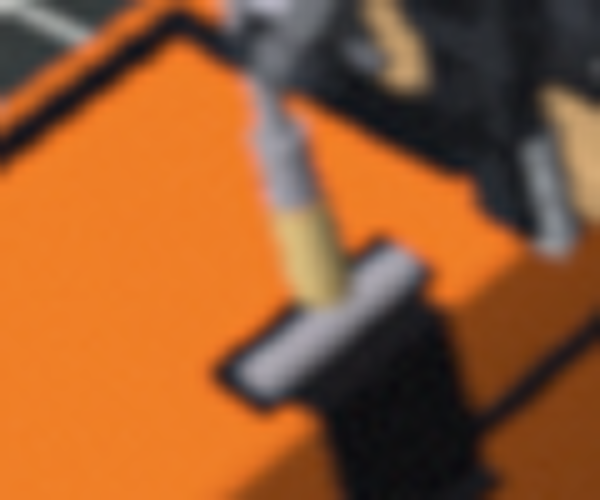

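View pics/o_scene.png

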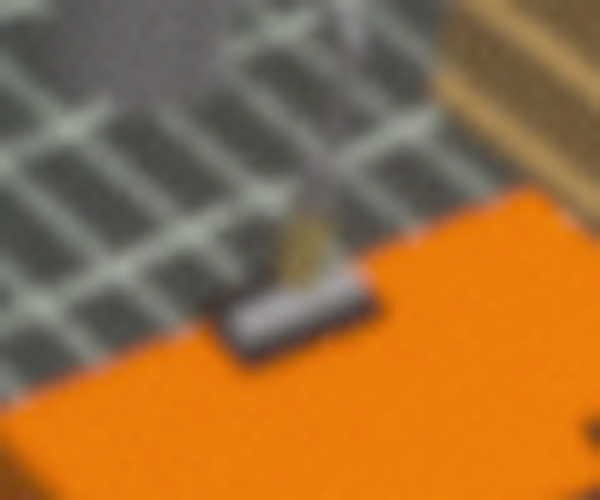

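```bash
python3 -m inch '[[-1,0,0,2,0],[-1,0,0,2,0],[-1,0,0,2,0],[-1,0,0,2,0],[-1,0,0,2,0],[-1,0,0,1,0],[-1,0,0,0,0],[-1,0,0,0,0],[-1,0,0,0,0]]' ;  python3 - <<'E'
from h import *
s=manip.get_state(); print(s["position"],s["contact_force"]); t=brush(s)[1]; print(t,totool(s,np.array([.628,.2595,.136])-t))
for n in ["scene","side"]:
  p=eyes.get_image(n); f=p["frame"].copy(); t=proj(p,(.628,.262,.16))[0]; print(n,proj(p,brush(s)[1])[0])
  r,c=int(t[0]),int(t[1]); o=(r-25,c-30)
  cv2.imwrite(f"pics/p_{n}.png",cv2.resize(f[o[0]:o[0]+50,o[1]:o[1]+60],None,fx=10,fy=10,interpolation=cv2.INTER_CUBIC)[:,:,::-1])
E
```

```text
clock: 24.63
position: [0.5257, 0.2625, 0.2323]
ee_rot: [-0.005, -0.695, 0.719, 0.007]
contact_force: [-0.8, -0.0, -0.1]
width: 0.0152
[0.5256565  0.26248909 0.23225062] [-0.83059623 -0.02042995 -0.108723  ]
[0.62872564 0.26031026 0.13712271] [0.8 0.7 1.1]
scene [182.86665827 416.17684679]
side [224.93995488 219.13346754]
```

View pics/p_side.png

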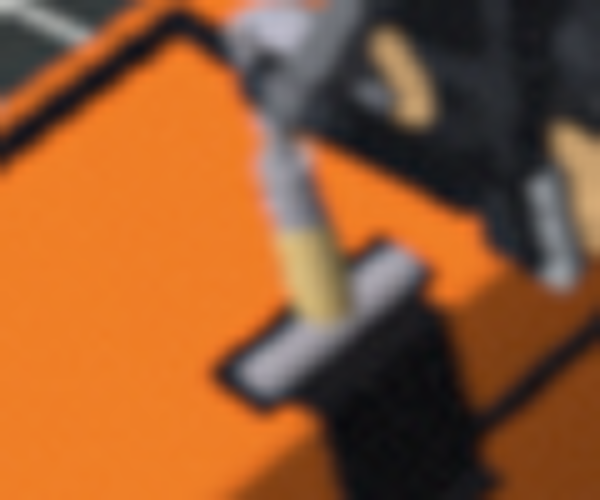

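View pics/p_scene.png

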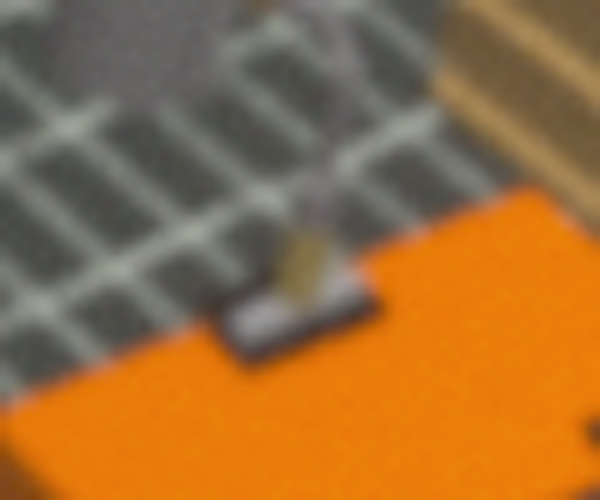

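```bash
python3 -m inch '[[-1,0.5,0.5,1.5,0],[-1,0,0,1,0],[-1,0,0,0,0],[-1,0,0,0,0],[-1,0,0,0,0],[-1,0,0,0,0]]' ;  python3 - <<'E'
from h import *
F=[]
for k in range(10):
  s=manip.get_state(); F.append(s["contact_force"]); p=eyes.get_image("side")
print(np.mean(F,0),np.std(F,0)); t=brush(s)[1]; print(t)
f=p["frame"]; t=proj(p,(.628,.262,.16))[0]
r,c=int(t[0]),int(t[1]); o=(r-25,c-30)
cv2.imwrite(f"pics/q_side.png",cv2.resize(f[o[0]:o[0]+50,o[1]:o[1]+60],None,fx=10,fy=10,interpolation=cv2.INTER_CUBIC)[:,:,::-1])
E
```

```text
clock: 25.23
position: [0.5254, 0.2623, 0.2302]
ee_rot: [-0.004, -0.695, 0.719, 0.007]
contact_force: [-0.1, 1.7, 0.9]
width: 0.0149
[-0.31879061  0.61749161  0.47072867] [0.50526169 0.47084432 0.56736739]
[0.62866073 0.26020609 0.13514587]
```

View pics/q_side.png

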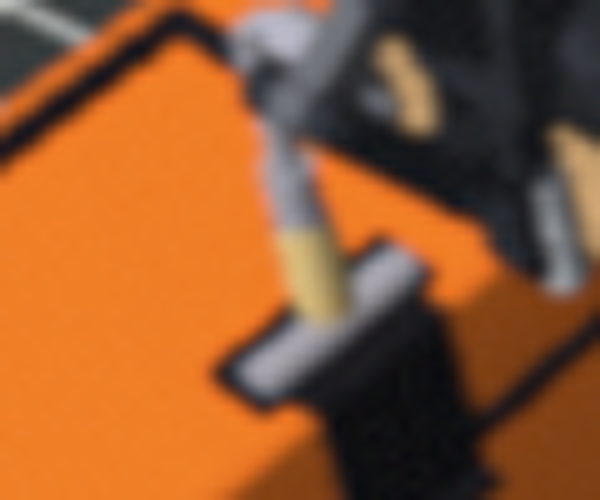

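```bash
python3 -m inch '[[-1,0,1,0,0],[-1,0,0.5,0,0],[-1,0,0,0.5,0],[-1,0,0,0,0],[-1,0,0,0,0],[-1,0,0,0,0],[-1,0,0,0,0]]' ;  python3 - <<'E'
from h import *
F=[]
for k in range(8):
  s=manip.get_state(); F.append(s["contact_force"]); p=eyes.get_image(["scene","side"][k%2])
  f=p["frame"]; t=proj(p,(.628,.262,.16))[0]
  r,c=int(t[0]),int(t[1]); o=(r-25,c-30)
  cv2.imwrite(f"pics/r{k%2}.png",cv2.resize(f[o[0]:o[0]+50,o[1]:o[1]+60],None,fx=10,fy=10,interpolation=cv2.INTER_CUBIC)[:,:,::-1])
print(np.mean(F,0)); print(brush(s)[1])
E
```

```text
clock: 26.32
position: [0.5246, 0.2623, 0.2298]
ee_rot: [-0.003, -0.695, 0.719, 0.006]
contact_force: [1.3, -0.4, 0.1]
width: 0.0154
[0.45804582 0.03234797 0.16337142]
[0.62793316 0.2602265  0.13503185]
```

View pics/r1.png

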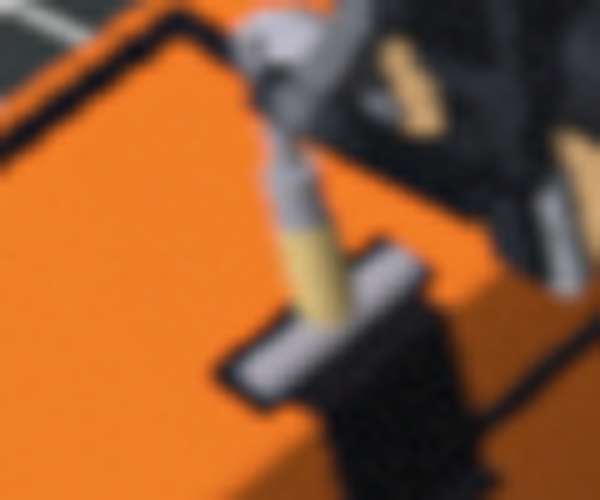

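View pics/r0.png

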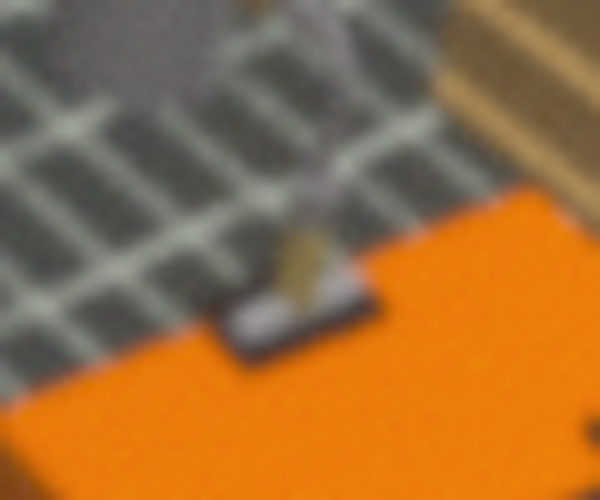

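```bash
python3 -m inch '[[-1,0,0,-4,0],[-1,0,0,-8,0],[-1,0,0,-12,0],[-1,0,0,-14,0],[-1,0,0,-14,0],[-1,0,0,-10,0],[-1,0,0,-5,0],[-1,0,0,0,0]]';python3 -m inch '[[-1,10,1,0,0],[-1,15,1,0,0],[-1,20,1,0,0],[-1,24,1,0,0],[-1,24,1,0,0],[-1,24,1,0,0],[-1,24,1,0,0],[-1,24,1,0,0],[-1,24,1,0,0],[-1,24,1,0,0],[-1,24,1,0,0],[-1,24,1,0,0],[-1,24,1,0,0],[-1,24,1,0,0],[-1,20,1,0,0],[-1,15,0,0,0],[-1,10,0,0,0],[-1,0,0,0,0]]' ;  python3 - <<'E'
from h import *
s=manip.get_state(); o,t,B=brush(s); print(o,t,B); print(totool(s,np.array([.4948,-.322,.28])-o))
E
```

```text
clock: 27.38
position: [0.5236, 0.2616, 0.3011]
ee_rot: [-0.006, -0.695, 0.719, 0.007]
contact_force: [-0.3, 1.1, -1.1]
width: 0.0147
clock: 28.88
position: [0.4742, -0.1259, 0.2891]
ee_rot: [-0.02, -0.692, 0.721, 0.015]
contact_force: [0.9, 0.7, -0.2]
width: 0.015
[ 0.47560287 -0.12619699  0.30644387] [ 0.57392802 -0.12963535  0.19048981] [[ 0.99743909  0.04151921  0.05823595]
 [-0.04112246  0.99912212 -0.00799542]
 [-0.05851679  0.00558014  0.99827083]]
[194.6 -28.5  26.6]
```

```bash
python3 -m inch '[[-1,0,0,0,0],[-1,0,0,0,0],[-1,8,-2,-1,0],[-1,10,-2,0,0],[-1,10,-2,0,0],[-1,10,-2,0,0],[-1,10,-2,0,0],[-1,10,-2,0,0],[-1,10,-2,0,0],[-1,10,-2,0,0],[-1,10,-2,0,0],[-1,10,-2,0,0],[-1,10,-2,0,0],[-1,10,-2,0,0],[-1,10,-2,0,0],[-1,10,-2,0,0],[-1,10,-2,0,0],[-1,6,-2,0,0],[-1,0,0,0,0],[-1,0,0,0,0]]' ;  python3 - <<'E'
from h import *
s=manip.get_state(); print(s["ee_rot"],s["qpos"]);o,t,B=brush(s); print(o,t,B); print(totool(s,np.array([.4948,-.322,.28])-o))
E
```

```text
clock: 30.55
position: [0.5022, -0.2971, 0.2873]
ee_rot: [-0.02, -0.693, 0.721, 0.017]
contact_force: [0.2, 0.9, -1.0]
width: 0.0152
[-0.02019252 -0.69280033  0.72064279  0.01714451] [-0.63211136  0.28918551  1.34995536 -0.03388793  1.54321638  0.97970174]
[ 0.50367241 -0.29743704  0.30471943] [ 0.6017327  -0.30042107  0.18852874] [[ 0.99735976  0.04006267  0.06056802]
 [-0.03949322  0.99916393 -0.0105705 ]
 [-0.06094086  0.00815056  0.9981081 ]]
[24.8  6.6 25.2]
```

```bash
python3 -m inch '[[-1,6,0,-10,0],[-1,6,0,-15,0],[-1,6,0,-15,0],[-1,3,0,-15,0],[-1,0,0,-8,0],[-1,0,0,0,0],[-1,0,0,0,0],[-1,0,0,30,0],[-1,0,0,30,0],[-1,0,0,30,0],[-1,0,0,0,0],[-1,0,0,0,0],[-1,0,0,0,0],[-1,0,0,0,0]]' ;  python3 - <<'E'
from h import *
s=manip.get_state(); print(s["ee_rot"],s["qpos"],s["qpos"][[1,2,4]].sum()-np.pi);o,t,B=brush(s); print(o,t,B); print(totool(s,np.array([.4948,-.322,.20])-o))
E
```

```text
clock: 31.72
position: [0.4986, -0.3104, 0.2591]
ee_rot: [-0.019, -0.695, 0.718, 0.021]
contact_force: [-0.0, 0.2, -1.5]
width: 0.0148
[-0.01878629 -0.6953028   0.71817524  0.02062578] [-0.65586822  0.30875993  1.39003345 -0.03128211  1.48912985  0.95056313] 0.04633058449549754
[ 0.50006747 -0.3108837   0.27649594] [ 0.59781604 -0.31236634  0.1600141 ] [[ 0.99742935  0.03326352  0.0634683 ]
 [-0.03222715  0.99933112 -0.0172837 ]
 [-0.06400077  0.01519386  0.99783418]]
[11.4  0.6 76.6]
```

```bash
python3 -m inch '[[-1,0,0,-10,0],[-1,0,0,-15,0],[-1,0,0,-10,0],[-1,-4,7,0,0],[-1,-4,7,0,0],[-1,-4,7,0,0],[-1,-4,7,0,0],[-1,-4,7,0,0],[-1,-4,7,0,0],[-1,-4,7,0,0],[-1,0,0,0,0],[-1,0,0,0,0]]';python3 - <<'E'
from h import *
s=manip.get_state(); print(s["ee_rot"],s["qpos"][[1,2,4]].sum()-np.pi,s["qpos"][3])
E
python3 -m inch '[[-1,14,-25,0,0],[-1,14,-25,0,0],[-1,0,0,0,0],[-1,0,0,0,0],[-1,0,0,0,0]]' ;  python3 - <<'E'
from h import *
s=manip.get_state(); print(s["ee_rot"],s["qpos"],s["qpos"][[1,2,4]].sum()-np.pi);o,t,B=brush(s); print(o,t,B); print(totool(s,np.array([.4948,-.322,.20])-o))
E
```

```text
clock: 32.72
position: [0.4487, -0.2784, 0.3079]
ee_rot: [-0.018, -0.695, 0.718, 0.014]
contact_force: [-0.3, -0.3, -0.7]
width: 0.0149
[-0.01782191 -0.69541076  0.7182588   0.01380419] 0.032222117840452036 -0.03156433909555018
clock: 33.13
position: [0.4987, -0.3085, 0.3046]
ee_rot: [-0.018, -0.695, 0.718, 0.015]
contact_force: [-0.0, 0.7, -0.5]
width: 0.0152
[-0.01791175 -0.69532577  0.71832333  0.01458892] [-0.65324487  0.28457968  1.31503676 -0.03111212  1.57614217  0.95045027] 0.03416596218040624
[ 0.50000538 -0.30887368  0.32193428] [ 0.59887428 -0.31121996  0.20641617] [[ 0.99800033  0.03313343  0.0538285 ]
 [-0.03265     0.99941845 -0.00983603]
 [-0.0541231   0.00805886  0.99850175]]
[ 12.6  -0.8 122.1]
```

```bash
python3 -m inch '[[-1,0,0,-15,0],[-1,0,0,-15,0],[-1,0,0,-15,0],[-1,0,0,-15,0],[-1,0,0,-8,0],[-1,0,0,0,0],[-1,0,0,0,0]]'|sed -n 2,3p;python3 -m inch '[[-1,4,0,6,0],[-1,4,0,8,0],[-1,3,0,8,0],[-1,0,0,8,0],[-1,0,0,8,0],[-1,0,0,8,0],[-1,0,0,8,0],[-1,0,0,8,0],[-1,0,0,8,0],[-1,0,0,8,0],[-1,0,0,8,0],[-1,0,0,8,0],[-1,0,0,8,0],[-1,0,0,5,0],[-1,0,0,0,0],[-1,0,0,0,0]]' ;  python3 - <<'E'
from h import *
s=manip.get_state(); print(s["ee_rot"],s["qpos"],s["qpos"][[1,2,4]].sum()-np.pi);o,t,B=brush(s); print(o,t,B); print(totool(s,np.array([.4948,-.322,.17])-o))
E
```

```text
position: [0.4978, -0.3056, 0.3731]
ee_rot: [-0.019, -0.695, 0.718, 0.019]
clock: 35.05
position: [0.4876, -0.315, 0.2482]
ee_rot: [-0.019, -0.695, 0.718, 0.025]
contact_force: [0.3, 0.3, -0.9]
width: 0.0147
[-0.01934645 -0.69508123  0.71825136  0.02455173] [-0.67323969  0.30737675  1.41917691 -0.0322362   1.46877744  0.93448685] 0.053738439628985724
[ 0.48916421 -0.31557557  0.26555781] [ 0.58617979 -0.31654536  0.14845941] [[ 0.99699021  0.03392143  0.06971266]
 [-0.03244827  0.99922779 -0.02215713]
 [-0.07041043  0.01982839  0.99732101]]
[  6.8 -11.8  95. ]
```

```bash
python3 -m inch '[[-1,18,-30,0,0],[-1,18,-30,0,0],[-1,0,0,0,0],[-1,0,0,0,0],[-1,0,0,0,0]]';python3 -m inch '[[-1,-4,6,0,0],[-1,-4,6,0,0],[-1,-4,6,0,0],[-1,-4,6,0,0],[-1,-4,6,0,0],[-1,-4,6,0,0],[-1,-4,6,0,0],[-1,0,0,0,0]]' ;  python3 - <<'E'
from h import *
s=manip.get_state(); print(s["ee_rot"],s["qpos"],s["qpos"][[1,2,4]].sum()-np.pi);o,t,B=brush(s); print(o,t,B); print(totool(s,np.array([.4948,-.322,.17])-o))
E
```

```text
clock: 35.47
position: [0.5469, -0.3531, 0.2438]
ee_rot: [-0.02, -0.695, 0.718, 0.025]
contact_force: [-0.7, -0.1, -0.1]
width: 0.0149
clock: 36.13
position: [0.4976, -0.3177, 0.2502]
ee_rot: [-0.02, -0.695, 0.718, 0.025]
contact_force: [0.3, 0.3, -1.4]
width: 0.0148
[-0.01959396 -0.6950689   0.71823431  0.02519473] [-0.66617848  0.3223896   1.39216214 -0.03213061  1.48233942  0.94112078] 0.05529850366741673
[ 0.49918744 -0.31822833  0.26754727] [ 0.59605649 -0.31913082  0.15032708] [[ 0.99690114  0.0339533   0.07095977]
 [-0.03241379  0.9992159  -0.02273597]
 [-0.0716761   0.02036544  0.99722003]]
[ 4.6 -1.9 97.6]
```

```bash
python3 -m inch '[[-1,4,0,20,0],[-1,0,0,30,0],[-1,0,0,20,0],[-1,0,0,4,0],[-1,0,0,0,0],[-1,0,0,0,0],[-1,0,0,0,0]]' 60;  python3 - <<'E'
from h import *
s=manip.get_state(); print(s["ee_rot"],s["qpos"],s["qpos"][[1,2,4]].sum()-np.pi);o,t,B=brush(s); print(o,t,B); print(totool(s,np.array([.4948,-.322,.17])-o))
w=eyes.get_image("wrist"); cv2.imwrite("pics/s.png",w["frame"][:,:,::-1])
E
```

```text
clock: 36.72
position: [0.4944, -0.3224, 0.1789]
ee_rot: [-0.019, -0.695, 0.718, 0.02]
contact_force: [-0.2, 0.4, -0.7]
width: 0.0152
[-0.01878799 -0.69520152  0.7183016   0.01961329] [-0.67563196  0.35652386  1.5192626  -0.03347334  1.30960775  0.93719926] 0.04380155556507592
[ 0.49586156 -0.32283613  0.19624498] [ 0.59377337 -0.32451709  0.07990302] [[ 0.99750915  0.03352605  0.06206048]
 [-0.03260225  0.9993429  -0.01583889]
 [-0.06255072  0.01377612  0.99794671]]
[-0.8 -0.3 26.3]
```

View pics/s.png

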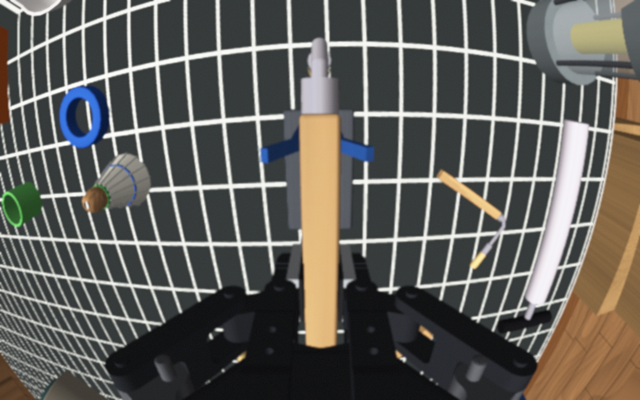

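```bash
python3 -m inch '[[-1,0,0,24,0],[-1,0,0,12,0],[-1,0,0,0,0],[-1,0,0,0,0],[-1,0,0,0,0]]' 60;  python3 - <<'E'
from h import *
s=manip.get_state(); print(s["ee_rot"],s["qpos"][[1,2,4]].sum()-np.pi);o,t,B=brush(s); print(o,t,B); print(totool(s,np.array([.4948,-.322,.13])-o))
w=eyes.get_image("wrist"); cv2.imwrite("pics/t.png",w["frame"][:,:,::-1])
for n,p,z in [("f1",(135,265),.154)]: pass
for n in ["side","scene"]:
  p=eyes.get_image(n); f=p["frame"]; t=proj(p,(.5,-.322,.1))[0]; r,c=map(int,t)
  cv2.imwrite(f"pics/t_{n}.png",cv2.resize(f[r-45:r+45,c-55:c+55],None,fx=6,fy=6,interpolation=cv2.INTER_CUBIC)[:,:,::-1])
E
```

```text
clock: 37.18
position: [0.4971, -0.3256, 0.1491]
ee_rot: [-0.018, -0.695, 0.718, 0.012]
contact_force: [-0.4, -0.5, -0.8]
width: 0.0151
[-0.01787733 -0.69539253  0.71830052  0.01240944] 0.029268066202361
[ 0.49832579 -0.32590555  0.16646603] [ 0.59755069 -0.3285869   0.05126086] [[ 0.9981689   0.03290861  0.05075304]
 [-0.03260752  0.99944544 -0.00674942]
 [-0.05094701  0.00508213  0.99868843]]
[-4.1  2.1 36.6]
```

View pics/t.png

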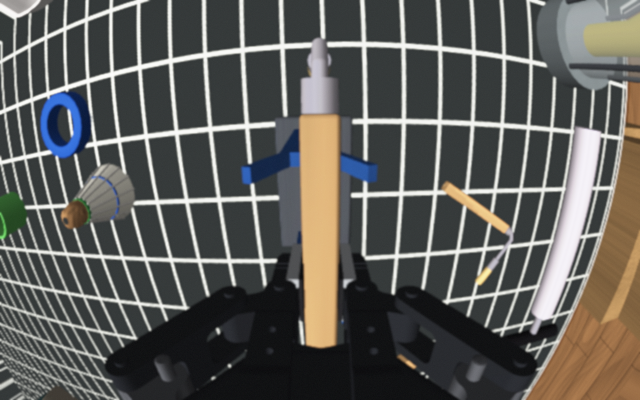

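View pics/t_side.png

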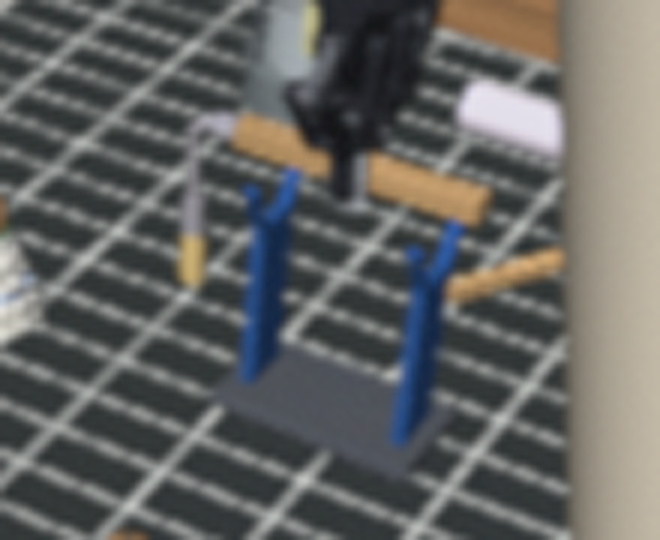

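View pics/t_scene.png

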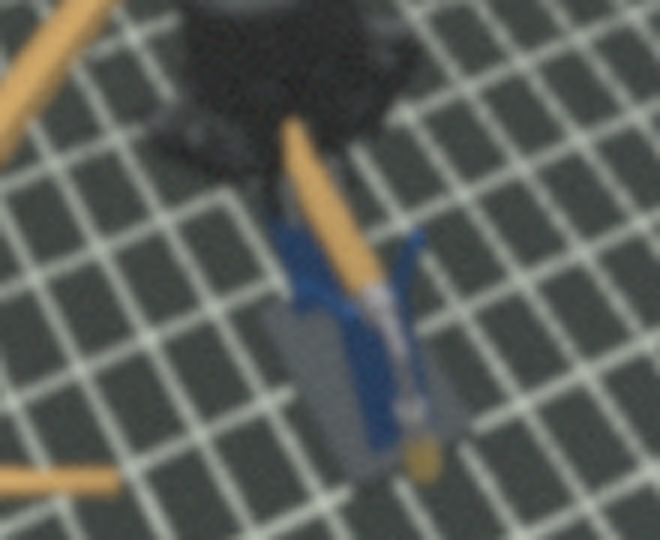

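```bash
python3 -m inch '[[-1,-4,3,0,0],[-1,0,0,0,0],[-1,0,0.5,20,0],[-1,0,0,0,0],[-1,0,0,0,0],[-1,0,0,0,0]]' 60;  python3 - <<'E'
from h import *
s=manip.get_state(); print(s["ee_rot"],s["qpos"][[1,2,4]].sum()-np.pi);o,t,B=brush(s); print(o,t,B); print(totool(s,np.array([.4948,-.322,.13])-o))
w=eyes.get_image("wrist"); cv2.imwrite("pics/u.png",w["frame"][:,:,::-1])
E
```

```text
clock: 37.83
position: [0.4938, -0.3219, 0.1324]
ee_rot: [-0.017, -0.695, 0.718, 0.01]
contact_force: [0.1, -0.2, -0.2]
width: 0.0147
[-0.01748066 -0.69548091  0.71826775  0.00960002] 0.023661755006085805
[ 0.49496169 -0.32208617  0.14981366] [ 0.59470223 -0.3251415   0.03506398] [[ 0.99839535  0.0326303   0.04628151]
 [-0.03251415  0.99946596 -0.00326045]
 [-0.04636319  0.00175042  0.99892312]]
[-0.3 -0.6 19.8]
```

View pics/u.png

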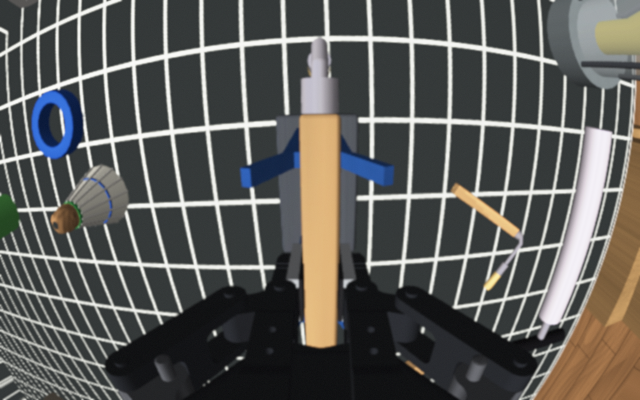

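```bash
python3 -m inch '[[-1,0,0,5,0],[-1,0,0,5,0],[-1,0,0,3,0],[-1,0,0,0,0],[-1,0,0,0,0],[-1,0,0,0,0]]' 60;  python3 - <<'E'
from h import *
s=manip.get_state(); print(s["contact_force"]);o,t,B=brush(s); print(o,t,B[2]); print(totool(s,np.array([.4948,-.322,.13])-o))
w=eyes.get_image("wrist"); cv2.imwrite("pics/v.png",w["frame"][:,:,::-1])
E
```

```text
clock: 38.38
position: [0.4947, -0.3232, 0.1203]
ee_rot: [-0.017, -0.695, 0.718, 0.007]
contact_force: [-0.0, 0.1, -1.0]
width: 0.015
[-0.02157589  0.05742911 -0.97374035]
[ 0.49580226 -0.32332548  0.13767823] [ 0.5959351  -0.32669827  0.02327963] [-4.28541950e-02 -8.87224998e-04  9.99080943e-01]
[-1.4  0.8  7.7]
```

View pics/v.png

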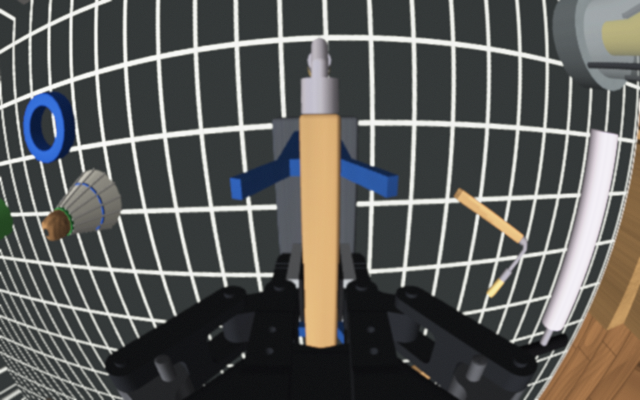

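```bash
python3 -m inch '[[-1,-1,1,2,0],[-1,0,0,2,0],[-1,0,0,1,0],[-1,0,0,0,0],[-1,0,0,0,0]]' 30;  python3 - <<'E'
from h import *
s=manip.get_state(); print(s["contact_force"],s["position"]);o,t,B=brush(s); print(o,t,B[2])
E
python3 -m inch '[[-1,0,0,1.5,0],[-1,0,0,1,0],[-1,0,0,0,0],[-1,0,0,0,0]]' 20;  python3 - <<'E'
from h import *
s=manip.get_state(); print(s["contact_force"],s["moment"]);o,t,B=brush(s); print(o,t,B[2])
w=eyes.get_image("wrist"); cv2.imwrite("pics/w.png",w["frame"][:,:,::-1])
for n in ["side","scene"]:
  p=eyes.get_image(n); f=p["frame"]; t=proj(p,(.5,-.322,.1))[0]; r,c=map(int,t)
  cv2.imwrite(f"pics/w_{n}.png",cv2.resize(f[r-45:r+45,c-55:c+55],None,fx=6,fy=6,interpolation=cv2.INTER_CUBIC)[:,:,::-1])
E
```

```text
clock: 38.85
position: [0.4936, -0.3222, 0.1151]
ee_rot: [-0.017, -0.695, 0.718, 0.007]
contact_force: [0.4, -0.2, -0.9]
width: 0.0148
[ 0.35479257 -0.21078022 -0.93270118] [ 0.4935742  -0.32219643  0.11511472]
[ 0.49470206 -0.32235901  0.13251253] [ 0.59489251 -0.3257685   0.01816548] [-0.04234085 -0.00124856  0.99910244]
clock: 39.18
position: [0.4939, -0.3225, 0.115]
ee_rot: [-0.017, -0.696, 0.718, 0.006]
contact_force: [-0.5, 0.5, -0.8]
width: 0.0146
[-0.46566777  0.46638587 -0.81443773] [ 0.01448788 -0.05213091  0.007293  ]
[ 0.49499542 -0.32267872  0.13236291] [ 0.59541417 -0.32624833  0.01822119] [-0.0402997  -0.00266152  0.99918409]
```

View pics/w.png

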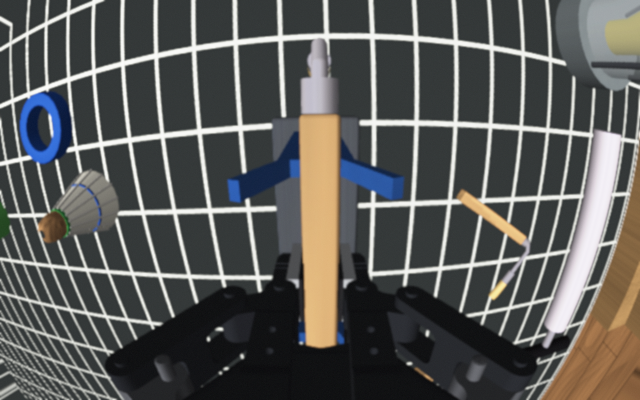

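View pics/w_side.png

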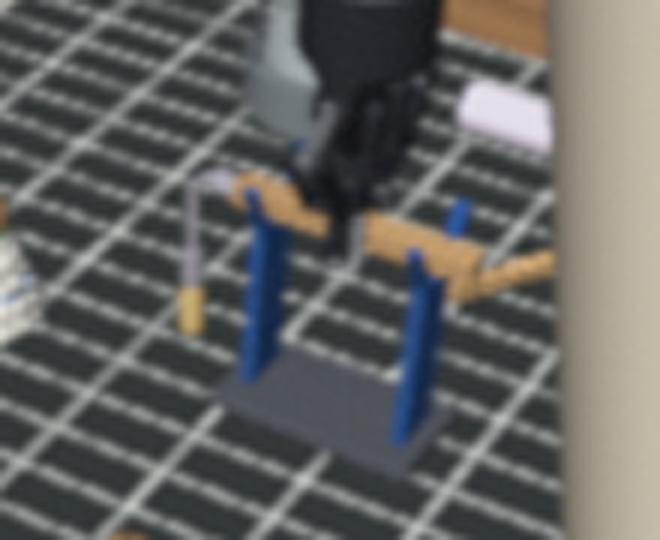

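```bash
python3 -m inch '[[-1,0,0,3,0],[-1,0,0,3,0],[-1,0,0,0,0],[-1,0,0,0,0]]' 20;  python3 - <<'E'
from h import *
s=manip.get_state(); print(s["contact_force"],s["moment"]);o,t,B=brush(s); print(o,t,B[2])
w=eyes.get_image("wrist"); cv2.imwrite("pics/x.png",w["frame"][:,:,::-1])
p=eyes.get_image("side"); f=p["frame"]; t=proj(p,(.5,-.322,.1))[0]; r,c=map(int,t)
cv2.imwrite(f"pics/x_side.png",cv2.resize(f[r-45:r+45,c-55:c+55],None,fx=6,fy=6,interpolation=cv2.INTER_CUBIC)[:,:,::-1])
E
```

```text
clock: 39.67
position: [0.4943, -0.3229, 0.114]
ee_rot: [-0.017, -0.696, 0.718, 0.004]
contact_force: [0.4, 0.4, -1.0]
width: 0.0147
[ 0.42238117  0.39151643 -0.97875351] [ 0.07367872 -0.00438769 -0.02892252]
[ 0.49533122 -0.32295615  0.13141388] [ 0.59608222 -0.32672602  0.01757178] [-0.03733318 -0.00466318  0.99929199]
```

View pics/x.png

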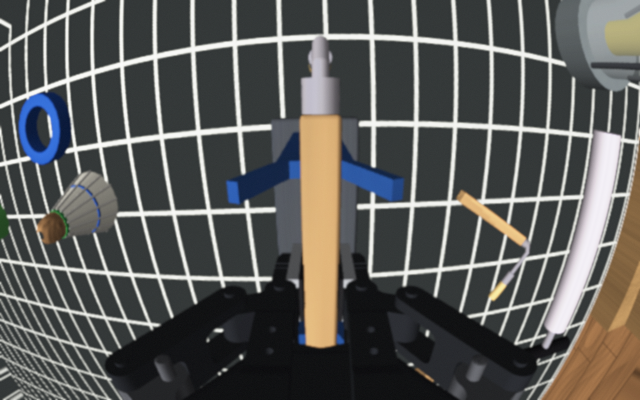

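View pics/x_side.png

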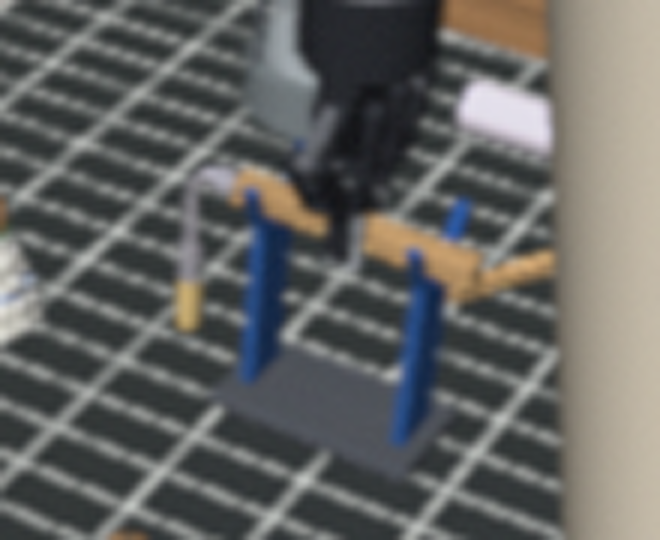

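Run:
```python
from h import *
s=manip.get_state(); w=eyes.get_image("wrist")
for n,p,z in [("f1",(192,232),.154),("f2",(187,398),.154),("+x",(114,320),.136),("g",(180,234),.154)]: print(n,onz(ray(w,p,s),z))
```

```text
f1 [ 0.54631488 -0.29337859  0.154     ]
f2 [ 0.54596225 -0.350404    0.154     ]
+x [ 0.57000838 -0.32469249  0.136     ]
g [ 0.55054213 -0.2946027   0.154     ]
```

```bash
python3 -m inch '[[-0.6,0,0,0,0],[-0.5,0,0,0,0],[-0.4,0,0,0,0],[-0.2,0,0,0,0],[0.2,0,0,0,0],[1,0,0,0,0],[1,0,0,0,0],[1,0,0,0,0],[1,0,0,0,0],[1,0,0,0,0],[1,0,0,0,0]]';  python3 - <<'E'
from h import *
s=manip.get_state(); print(s["contact_force"],s["width"])
w=eyes.get_image("wrist"); cv2.imwrite("pics/y.png",w["frame"][:,:,::-1])
p=eyes.get_image("side"); f=p["frame"]; t=proj(p,(.5,-.322,.1))[0]; r,c=map(int,t)
cv2.imwrite(f"pics/y_side.png",cv2.resize(f[r-45:r+45,c-55:c+55],None,fx=6,fy=6,interpolation=cv2.INTER_CUBIC)[:,:,::-1])
E
```

```text
clock: 40.73
position: [0.4936, -0.3225, 0.111]
ee_rot: [-0.017, -0.696, 0.718, 0.006]
contact_force: [-0.2, 0.4, 0.6]
width: 0.0852
[-0.24524221  0.38381797  0.58626245] 0.08518051683259763
```

View pics/y.png

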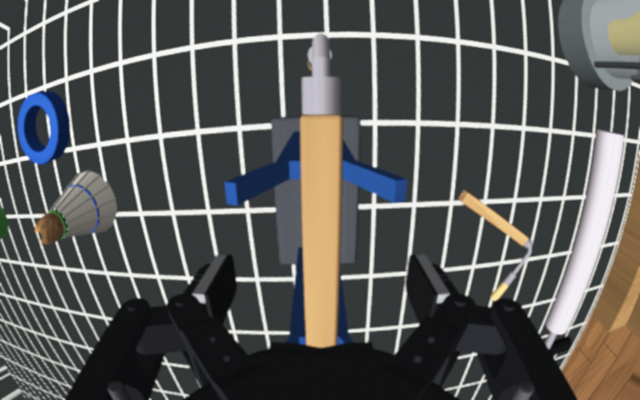

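View pics/y_side.png

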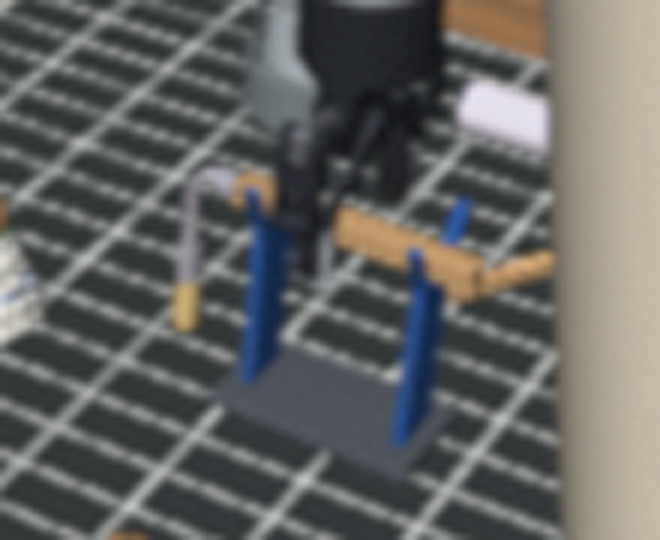

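The brush is seated. In the wrist view its handle is centred in both forks, with the +x end at (320,115). I'm retreating straight up slowly.

```bash
python3 -m inch '[[1,0,0,-4,0],[1,0,0,-8,0],[1,0,0,-10,0],[1,0,0,-12,0],[1,0,0,-15,0],[1,0,0,-15,0],[1,0,0,-15,0],[1,0,0,-15,0],[1,0,0,-15,0],[1,0,0,-15,0],[1,0,0,-10,0],[1,0,0,-5,0],[1,0,0,0,0],[1,0,0,0,0],[1,0,0,0,0],[1,0,0,0,0],[1,0,0,0,0]]';  python3 - <<'E'
from h import *
s=manip.get_state()
w=eyes.get_image("wrist"); cv2.imwrite("pics/z.png",w["frame"][:,:,::-1])
for n in ["side","scene"]:
  p=eyes.get_image(n); f=p["frame"]; t=proj(p,(.5,-.322,.1))[0]; r,c=map(int,t)
  cv2.imwrite(f"pics/z_{n}.png",cv2.resize(f[r-45:r+45,c-55:c+55],None,fx=6,fy=6,interpolation=cv2.INTER_CUBIC)[:,:,::-1])
  cv2.imwrite(f"pics/zf_{n}.png",f[:,:,::-1])
  for m in ["pot_rim","brush"]:
    print(n,m,[(np.round(q["point"],1),np.round(onz(ray(p,q["point"]),.048 if m=="pot_rim" else .13),3)) for q in mark_of(p,m)[:3]])
E
```

```text
clock: 42.25
position: [0.4987, -0.3201, 0.2684]
ee_rot: [-0.016, -0.696, 0.718, 0.002]
contact_force: [0.2, -0.0, -0.6]
width: 0.0853
side pot_rim [(array([236.4, 300.5]), array([0.481, 0.123, 0.048]))]
side brush [(array([130.1, 374.2]), array([ 0.494, -0.322,  0.13 ])), (array([175. , 461.1]), array([ 0.18 , -0.262,  0.13 ])), (array([135.4, 402.2]), array([ 0.404, -0.346,  0.13 ]))]
scene pot_rim [(array([186.5, 352.9]), array([0.459, 0.135, 0.048]))]
scene brush [(array([234.1, 234.3]), array([ 0.501, -0.323,  0.13 ])), (array([208. , 185.1]), array([ 0.324, -0.408,  0.13 ])), (array([273.7, 182.3]), array([ 0.552, -0.495,  0.13 ]))]
```

View pics/z.png

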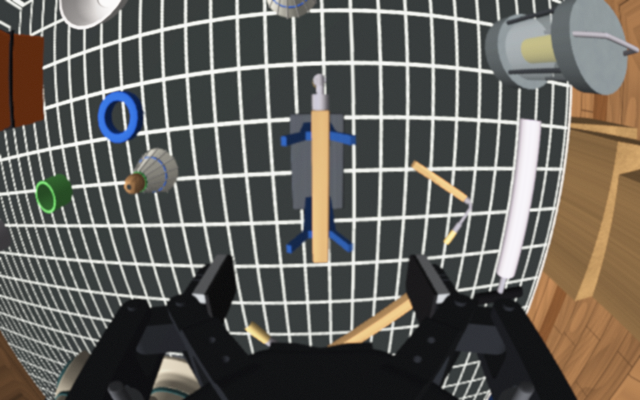

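View pics/z_side.png

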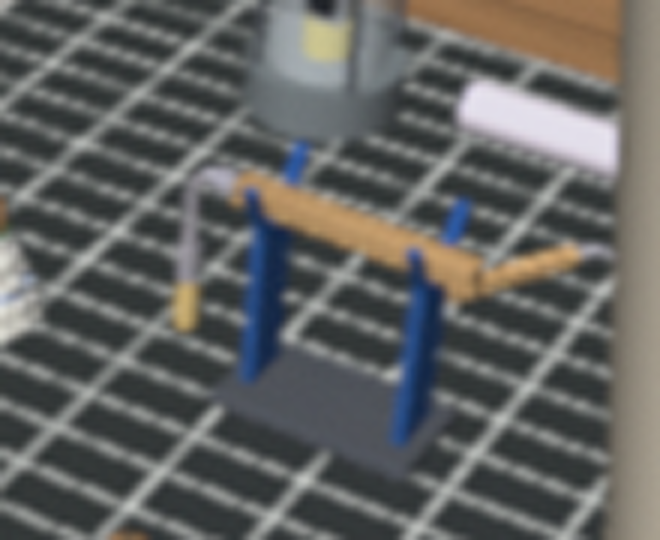

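View pics/zf_scene.png

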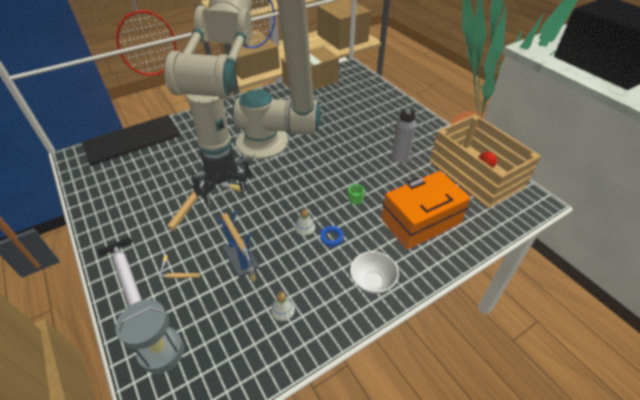

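Run:
```python
from h import *
s=manip.get_state(); w=eyes.get_image("wrist"); c=w["frame"][60:280,260:380]
cv2.imwrite("pics/zz.png",cv2.resize(c,None,fx=2.7,fy=2.7,interpolation=cv2.INTER_CUBIC)[:,:,::-1])
for n,p,z in [("+x",(109,320),.138),("-x",(262,320),.138),("f1",(142,283),.154),("f2",(140,354),.154),("r1",(248,289),.154),("r2",(247,351),.154)]: print(n,onz(ray(w,p,s),z))
```

```text
+x [ 0.57093194 -0.32508072  0.138     ]
-x [ 0.42180513 -0.32025487  0.138     ]
f1 [ 0.54542413 -0.29324344  0.154     ]
f2 [ 0.54500847 -0.35222135  0.154     ]
r1 [ 0.44739181 -0.29194772  0.154     ]
r2 [ 0.44597356 -0.34963696  0.154     ]
```

View pics/zz.png

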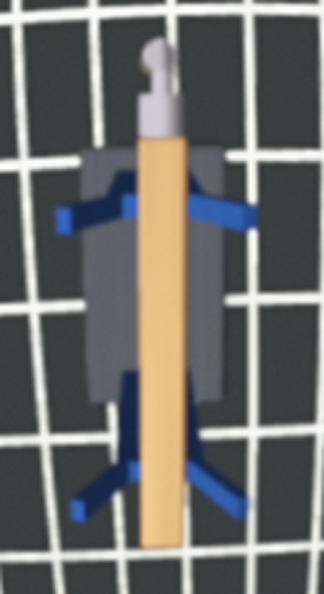

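```bash
python3 -c "
from rig import manip
print(manip.sign_off(), manip.get_state()['clock'])"
```

```text
the job is handed in; nothing more can be done
the job is handed in; nothing more can be done
```

I greased the latch with the middle-sized brush, laid the brush back in its stand, and handed the job in at about 42.5 s of the 64 s allowed. No verdict was reported.

- **Dip:** The bristle tip went into the middle of the pot, about 2 mm above its floor by computation. The pot looked upright and in place in the final pictures. The network's marks for its rim moved by several mm between views, within their usual scatter, so I can't rule out a shift of a few millimetres.
- **Press:** I pressed the tip on the middle of the latch pin with about 6 mm of bristle give. The upward force rose by roughly 1 N, though that reading is noisy. The two views of the tip agreed to within about 3 mm across the pin, so I moved it 1.5 mm while it was pressed.
- **Return:** The handle rests in both forks with the bristles hanging down. In the last wrist picture its middle is about 0.5 mm from the midpoint between the forks. The gripper is open and well clear.

The tool picked up a tilt of 2–4° during fast moves that I could not fully remove. I set the front of the handle down first and released it gently, and it settled level. Nothing else appears to have moved in the last pictures.

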